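Lay the roll-on bottle in its gift case

TASK

Open the walnut gift case by pressing the button of its catch, keeping your fingertip on the sprung lid so that it rises gently and never flies open, until it stands fully open. Then pinch the slim roll-on bottle that stands on the counter, tip it over in your fingers by pressing its foot on the counter and, without letting go of it, lay it gently lengthwise in the two felt rests of the case. Release it there with the lid left open, and leave the other goods where they stand.

Things in the scene. Friction and masses are not known exactly. Their poses are not given: they have to be found in the camera images.
- rollon_mid (a point): Centre (48 mm above the foot) of the slim roll-on bottle: amber glass cylinder, 22 mm in diameter, black cap of 21 mm, 96 mm tall in all, about 70 g, loose, upright on the counter; the slimmest bottle there. z axis from foot to cap. The counter is clear on its robot side (-x) for 80 mm. Pinched, it turns in the fingers only when its foot is pushed firmly (10 to 25 N).
- rollon: The same bottle, origin at the centre of its foot, z axis from foot to cap.
- case: Walnut gift case, fixed; origin at the centre of its underside, x from the front (catch) to the back (hinge), y along its length. 120 mm (x) by 160 mm (y), walls 6 mm, rim 40 mm high, shut lid's flat top 52 mm high. Inside, across it, two felt rests 12 mm thick at y = -36 and +36 mm, grooved to take the bottle along y; between them is finger room: 60 mm in y, 54 mm each side in x.
- rest_mid (a point): Where the bottle's centre belongs: midway between the two rests, 35 mm above the case's underside (the bottle's axis is at this height when it rests in the grooves, 5 mm below the rim). The groove sides slope, 24 mm apart at the bottom. Axes as the case's; the bottle lies along y, cap to either end.
- catch_top (a point): Top centre of the brass push button (12 mm in x, 26 mm in y) in a brass housing (18 by 36 mm, 50 mm high) on the middle of the case's front. It stands 7 mm above the shut lid's top, its centre 8 mm in front of the lid's front edge: one fingertip can cover button and lid edge. It goes down 5 mm; the catch lets go after about 3 mm; fully down takes 4 N; it springs back.
- lid (a joint): Angle of the lid about its hinge, rad: 0 shut, 1.75 fully open (leaning slightly back). A spring drives it open all the way once the catch lets go, with about 0.7 N at its front edge; left alone it flies open at over 8 rad/s. It stays open by its spring.
- lid_hinge (a point): Middle of the lid's hinge line, along the case's y at the back of the case, at rim height (40 mm), 120 mm behind the lid's front edge.
- lid_edge (a point): Middle of the upper front edge of the lid (120 mm from the hinge, 12 mm above the hinge line when shut); it moves with the lid.
- pump_bottle: Bystander: amber pump bottle, 62 mm in diameter, 158 mm tall, behind the roll-on bottle; origin under its centre.
- cream_jar: Bystander: squat jar with metal lid, 50 mm in diameter, 44 mm tall, near the roll-on bottle; origin under its centre.
- ring_dish: Bystander: white dish, 64 mm in diameter, 16 mm high, in the middle of the counter; origin under its centre.
- balm_tin: Bystander: flat tin, 49 mm in diameter, 19 mm high, in the middle of the counter; origin under its centre.
There are look-alikes about, which are no part of the job. Leave any blue or green look-alike of the case alone. Of the things that look like the rollon, the middle-sized one is meant.

How it is judged:
By the outcome, as a careful person would: the job done as asked, in the order asked, and still so for the second after the job is handed in, with the robot touching nothing.
It also fails if it takes over 70 s, if anything falls off the work surface, if the arm or the gripper's body presses on something with over 40 N, if the wrist force passes 120 N, or if a joint passes its speed limit or range.

ROBOT

A 6-joint arm with a two-finger parallel gripper is mounted at the origin on the work surface. World frame = base frame: x ahead of the robot, y to its left, z up, the work surface at z = 0. Lengths are in m, angles in rad, forces in N, time in s.
With the tool pointing down it reaches from about 0.425 to 0.95 m from the base axis. Payload 3.5 kg.
Tool frame: the origin (TCP) lies at the very end of the fingers, on their centre line; the grasp point (between the pads) lies ctrl.grip_point_offset behind it (ctrl.grip_point_offset is the distance from the TCP to the grasp point, in m); z points along the fingers, y is the direction in which the jaws open and shut (so a half turn about z gives the same grasp; the last joint's range is limited). The gripper opens to 85 mm and grips with 20 to 120 N. Pads are 22 mm wide; open, the fingers measure 114 mm over their backs; the gripper's body (76 mm by 85 mm) begins 54 mm behind the grasp point. The pads swing forward as they close: fully open they stand 13 mm farther back than shut.
Start: joints at [-1.357, 0.286, 1.577, -0, 1.279, -0.15], TCP at [0.24, -0.631, 0.231] pointing down, gripper open.
Joint ranges: [-2.77, 2.77], [-0.9, 2.22], [0.21, 2.48], [-1.53, 4.67], [0.24, 2.81], [-2.84, 2.84]. Speed limits (rad/s): [2.79, 2.79, 3.14, 3.14, 3.14, 3.14].

INTERFACE

Orientations are given as a unit quaternion [x, y, z, w].
In Python, from plant import telemetry, imaging, ticket, finder, ctrl gives the robot as it stands. The module is installed in compiled form; this text tells all that it offers.
- The arm moves only by the shell command python3 -m crank 'ROWS' [FORCE]. ROWS is JSON, a list of rows, each a list of 7 numbers: the shift along the tool's x, y, z scaled (see below), then the turn, a rotation vector about the tool's x, y, z scaled (see below), then the opening, from 0 (shut) to 1 (fully open). A call has 1 to 12 rows; each row is the pose to reach, as a shift and turn from the pose commanded when the call began, along the tool's axes at that moment; what a row does not reach only later rows make up. The controller multiplies each number of a shift by 0.15 m and each number of a turn by 90 degrees. A row lasts 1/10 s, in which the tool goes at most 50 mm and 8.59 degrees, less where a joint would pass 70% of its speed; a pose out of reach is approached as far as the arm can. A call with a number of a shift or a turn outside -1 to 1 is refused whole. A call with a gripper value outside its range is refused whole. The fingers move at their own pace and stop on an object; FORCE is the grip in N (left out, the last holds). Time passes only in rows, so rows that repeat a pose let the fingers close. It gives the time, the measured TCP pose, the force and the opening at its end, in the units of the state.
- telemetry.get_state(): the state, without advancing time (a new reading comes with each control period).
- imaging.read_camera(name): name is "scene" or "top" or "wrist"; returns a dict with "pixels" (400x640x3 uint8, red, green, blue), "vfov" (degrees; the focal length in pixels is half the picture's height over the tangent of half this angle, whatever the lens; pixels are square), "cx", "cy" (the principal point, pixels), "rvec" (rotation vector, rad) and "tvec" (3), from world to camera coordinates, as OpenCV has them. Camera axes: x right, y down, z forward; pixel columns grow to the right and rows downward; lengths in m; the calibration is good to about 2 mm. A picture is of the moment at which its call begins. There is no depth.
- ticket.sign_off(): hands the job in, once; it reports no verdict.
Trained networks look in a picture, given as the dict that the camera call returned (one of the last four; its "shot" number tells which), for a name from the list of things; names that differ only in an ending like _2 or _b are one class to them, and where a whole thing is asked for, a point or a joint stands for the part that bears it (a point fixed in the world has none). Each returns a list of dicts, best first, with "confidence" (0 to 1); they miss things now and then, are a little off and sometimes report something else, mostly with a low value. They report only what shows in the picture. A call takes as long as a camera call. They do not tell look-alikes from the thing itself.
- finder.masks_of(label, picture): "pixels" (400x640 bool, what is visible of it) and "extent" ([left, top, right, bottom] in pixels, round what is visible of it).
- finder.pinpoint(label, picture): "location" ([row, column] in pixels: a listed point, or the origin of a listed thing).
The state is a dict: "time": time; "qpos": joint angles; "dq": joint speeds; "joint_efforts": joint torques, N m; "eef_pos": TCP position; "tcp_rot": TCP orientation; "contact_force": force on the tool from outside, world axes, zero at the start; "wrist_torque": the same for the moment, N m; "opening": opening from 0.0 (shut) to 1.0 (fully open).
Only numpy, scipy, OpenCV 4.12 (cv2) and the standard library are available. Lean on these libraries where they do the work, as an engineer would, in place of code of your own. Each camera call takes 0.05 s, during which the arm holds its last target.

## Working session

There is one attempt and no reset: what is moved stays moved. The work goes in short steps, Python scripts to look and compute and a shell command to move; the robot and the scene stay as the last step left them, time stands still between calls to the robot, and variables do not carry over. Pictures are saved under pics/ and viewed, and the job is handed in when it is done.

```bash
mkdir -p pics; cat > h.py <<'E'
import numpy as np, cv2
from plant import telemetry, imaging, ticket, finder, ctrl
from scipy.spatial.transform import Rotation as R
def cam(n, save=None):
    p=imaging.read_camera(n)
    if save: cv2.imwrite('pics/'+save+'.png', p['pixels'][:,:,::-1])
    return p
def K(p):
    f=200/np.tan(np.radians(p['vfov'])/2); return np.array([[f,0,p['cx']],[0,f,p['cy']],[0,0,1]])
def ray(p,row,col):
    Rm=cv2.Rodrigues(np.array(p['rvec'],float))[0]; t=np.array(p['tvec'],float).ravel()
    o=-Rm.T@t; d=Rm.T@np.linalg.inv(K(p))@np.array([col,row,1.]); return o,d/np.linalg.norm(d)
def atz(p,row,col,z):
    o,d=ray(p,row,col); return o+d*(z-o[2])/d[2]
def tri(obs):
    A=np.zeros((3,3));b=np.zeros(3)
    for p,(r,c) in obs:
        o,d=ray(p,r,c);M=np.eye(3)-np.outer(d,d);A+=M;b+=M@o
    x=np.linalg.solve(A,b)
    res=[np.linalg.norm((np.eye(3)-np.outer(d,d))@(x-o)) for p,(r,c) in obs for o,d in [ray(p,r,c)]]
    return x,res
def proj(p,X):
    Rm=cv2.Rodrigues(np.array(p['rvec'],float))[0]; t=np.array(p['tvec'],float).ravel()
    c=Rm@np.array(X)+t; u=K(p)@c; return u[1]/u[2],u[0]/u[2]
def st():
    s=telemetry.get_state()
    for k in s: print(k,np.round(s[k],4))
    return s
E
python3 - <<'E'
from h import *
st(); print(ctrl.grip_point_offset, [a for a in dir(ctrl) if a[0]!='_'])
np.set_printoptions(precision=3,suppress=True)
for n in ['scene','top','wrist']:
    p=cam(n,n+'0'); print(n,p['vfov'],p['cx'],p['cy'],np.array(p['rvec']).ravel(),np.array(p['tvec']).ravel(), [k for k in p if k!='pixels'])
    for l in ['rollon_mid','rollon','case','catch_top','lid_hinge','lid_edge','cream_jar','pump_bottle','ring_dish','balm_tin']:
        for r in finder.pinpoint(l,p): print(l,np.round(r['location'],1),round(r['confidence'],2))
E
```

```text
time 0.0
qpos [-1.357   0.2872  1.5782  0.      1.2786 -0.15  ]
dq [-0.001   0.0011 -0.0008 -0.0015  0.0009 -0.0014]
joint_efforts [-6.00000e-04 -4.05990e+01 -2.92621e+01 -1.00000e-04  5.90000e-03
  0.00000e+00]
eef_pos [ 0.2401 -0.6302  0.2299]
tcp_rot [ 0.9835  0.1809 -0.     -0.0012]
contact_force [-0.6245  0.8201 -0.3825]
wrist_torque [-0.003  -0.0074 -0.0099]
opening 1.0022
0.0187 ['Unreachable', 'grip_point_offset']
scene 54.264403570018494 320.7565962196424 196.93991438303655 [ 1.186  2.468 -0.859] [ 0.374 -0.208  1.194] ['vfov', 'cx', 'cy', 'rvec', 'tvec', 'shot']
rollon_mid [290.7 421.4] 0.83
rollon_mid [281.5 472.9] 0.77
rollon_mid [306.1 400.5] 0.62
rollon_mid [294.8 417.3] 0.24
rollon [297.9 417.7] 0.89
rollon [294.2 463.3] 0.62
rollon [313.8 396.9] 0.48
rollon [230.3 351. ] 0.43
case [214.6 290.2] 0.82
case [116.5 276.8] 0.64
case [154.3 338.5] 0.62
catch_top [184.2 302.3] 0.68
catch_top [129.9 356. ] 0.6
catch_top [ 99.1 294.5] 0.54
catch_top [181.6 306.2] 0.48
catch_top [201.2 287.9] 0.19
lid_hinge [154.9 318.1] 0.66
lid_hinge [214.2 262.4] 0.6
lid_hinge [111.3 257.4] 
[... 607 characters left out ...]
79.8 438.6] 0.67
case [197.6 351.4] 0.57
catch_top [217.2 352.7] 0.51
catch_top [296.7 437.5] 0.5
lid_hinge [261.7 452.4] 0.85
lid_hinge [254.9 368.5] 0.72
lid_hinge [177.9 356.8] 0.55
lid_hinge [197.8 356. ] 0.34
lid_edge [194.5 228. ] 0.7
lid_edge [295.1 352. ] 0.69
lid_edge [214.7 348.4] 0.61
lid_edge [296.2 437.3] 0.59
cream_jar [171.9 204.4] 0.64
pump_bottle [149.8 236.8] 0.67
ring_dish [172.3 302.2] 0.64
balm_tin [213.  301.3] 0.53
wrist 61.16994762480365 315.1235211768766 202.5732950123189 [-2.381  1.637  0.243] [-0.675 -0.039  0.379] ['vfov', 'cx', 'cy', 'rvec', 'tvec', 'shot']
case [ 65.3 156.2] 0.6
catch_top [118.3  80.2] 0.68
lid_hinge [ 11.9 184. ] 0.66
lid_edge [105.9  93. ] 0.9
```

View pics/scene0.png

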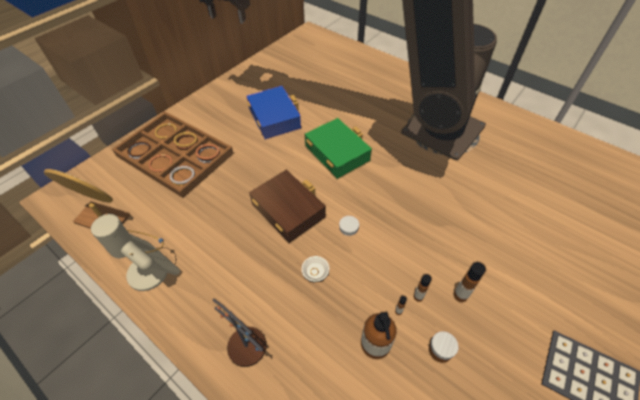

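View pics/top0.png

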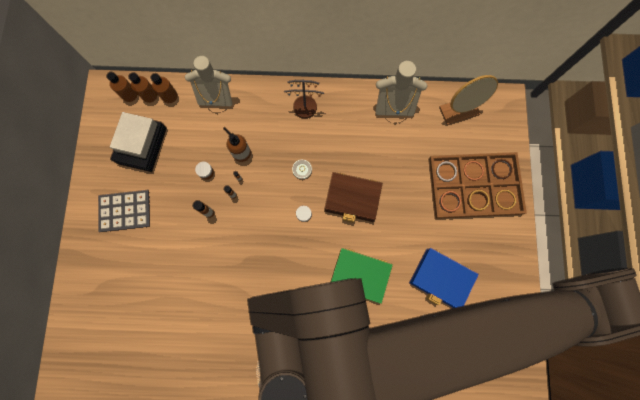

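View pics/wrist0.png

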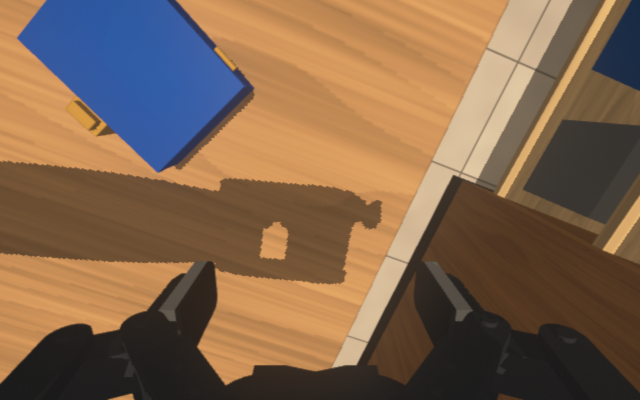

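```bash
python3 - <<'E'
from h import *
np.set_printoptions(precision=3,suppress=True)
s=cam('scene'); t=cam('top')
for n,X in dict(o=[0,0,0],x5=[.5,0,0],tcp=[.24,-.63,.23],y5=[.5,-.5,0]).items(): print(n,np.round(proj(s,X)),np.round(proj(t,X)))
def crop(p,r0,r1,c0,c1,f,n):
    cv2.imwrite('pics/'+n+'.png',cv2.resize(p['pixels'][r0:r1,c0:c1,::-1],None,fx=f,fy=f,interpolation=cv2.INTER_CUBIC))
crop(s,160,250,235,345,7,'s_case'); crop(t,160,235,310,395,8,'t_case')
crop(s,250,365,350,500,5,'s_bot'); crop(t,120,230,180,320,5,'t_bot')
for l in ['case','rollon']:
  for nm,p in (('s',s),('t',t)):
    for m in finder.masks_of(l,p): print(l,nm,m['extent'],round(m['confidence'],2))
E
```

```text
o [129. 443.] [370. 293.]
x5 [238. 345.] [204. 300.]
tcp [ 24. 229.] [296. 543.]
y5 [148. 209.] [209. 456.]
case s [247.0, 83.0, 298.1, 139.2] 0.85
case s [250.7, 170.1, 328.1, 244.0] 0.7
case s [304.4, 115.4, 371.1, 177.7] 0.68
case t [324.4, 171.5, 383.2, 219.5] 0.97
case t [410.8, 246.8, 477.2, 309.7] 0.93
case t [328.8, 250.0, 392.9, 302.8] 0.9
rollon s [413.8, 273.8, 430.1, 303.2] 0.57
rollon s [454.6, 258.6, 484.8, 302.7] 0.55
rollon s [391.4, 295.3, 406.9, 314.2] 0.49
rollon t [226.6, 184.1, 237.2, 201.3] 0.62
rollon t [194.5, 197.8, 213.5, 217.4] 0.52
```

View crops.

View pics/s_case.png

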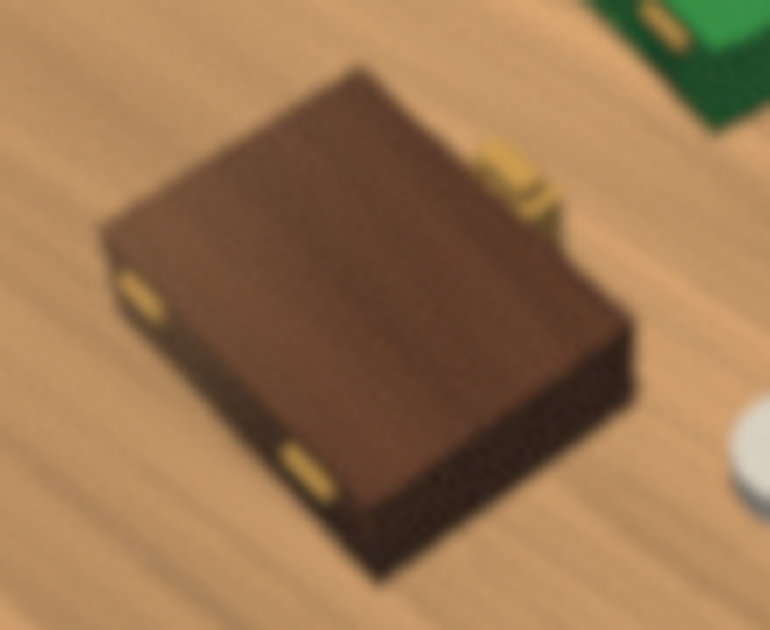

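View pics/t_case.png

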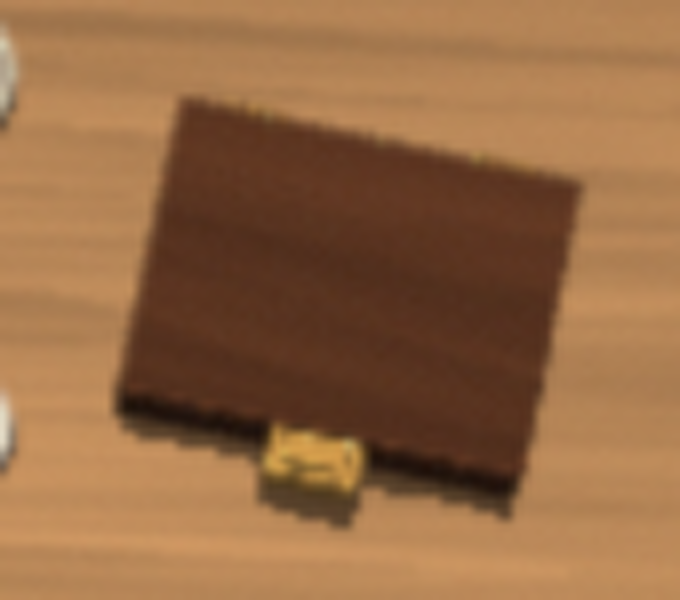

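View pics/s_bot.png

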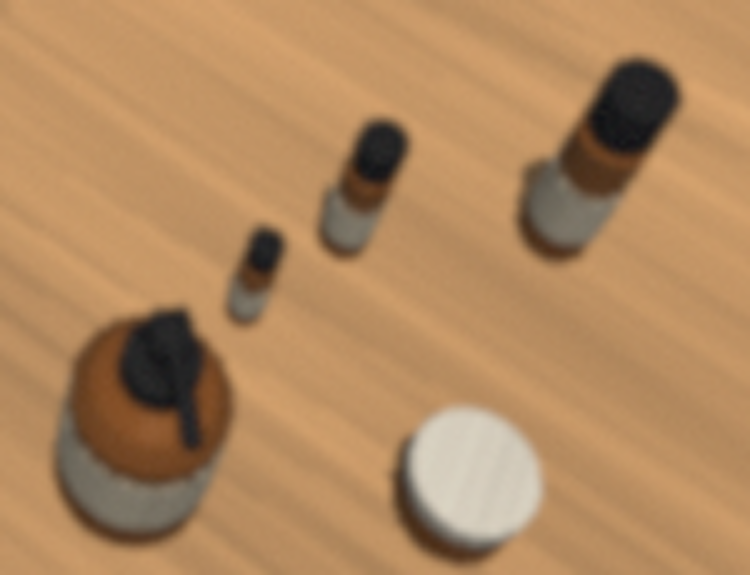

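View pics/t_bot.png

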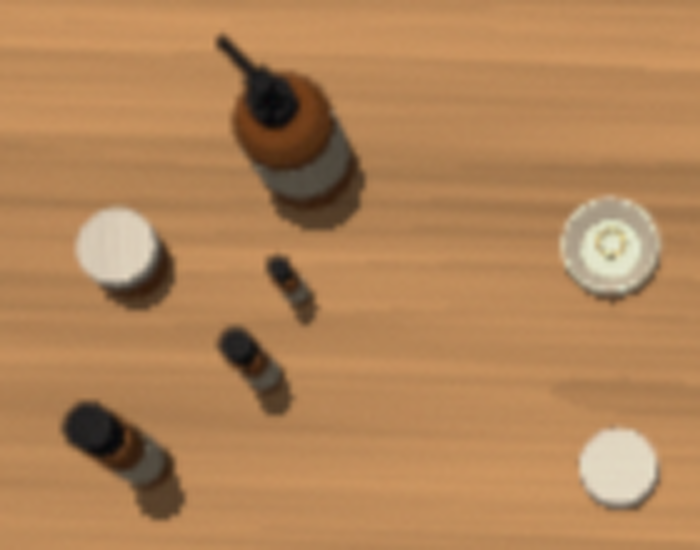

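```bash
cat > loc.py <<'E'
from h import *
np.set_printoptions(precision=4,suppress=True)
s=cam('scene'); t=cam('top')
S=lambda X,Y,r0,c0,f:((Y+.5)/f-.5+r0,(X+.5)/f-.5+c0)
# order: hinge-left(+y), hinge-right(-y), front-right, front-left ; top view: left of image=+y
tc=[S(182,98,160,310,8),S(580,183,160,310,8),S(517,480,160,310,8),S(120,398,160,310,8)]
sc=[S(378,505,160,235,7),S(105,230,160,235,7),S(358,65,160,235,7),S(632,320,160,235,7)]
mod=np.array([[.06,.08],[.06,-.08],[-.06,-.08],[-.06,.08]])
P=[]
for nm,p,c in(('t',t,tc),('s',s,sc)):
    W=np.array([atz(p,*q,.052) for q in c]); print(nm,W[:,:2].tolist(),W.mean(0), np.linalg.norm(W-np.roll(W,1,0),axis=1)); P.append(W)
W=np.mean(P,0)[:,:2]; m=W.mean(0)
H=sum(np.outer(a,b-m) for a,b in zip(mod,W)); yaw=np.arctan2(H[0,1]-H[1,0],H[0,0]+H[1,1])
print('case',m,yaw,np.degrees(yaw)); 
bt=S(275,382,0,0,5)
capS=S(385,138,250,350,5);capT=S(240,347,120,180,5);ftS=S(348,236,250,350,5);ftT=S(268,380,120,180,5)
print('cap',tri([(s,capS),(t,capT)]),atz(s,*capS,.096),atz(t,*capT,.096))
print('foot',atz(s,*ftS,.006),atz(t,*ftT,.004))
for nm,p in(('s',s),('t',t)):
  for l in('rollon','rollon_mid'):
    for r in finder.pinpoint(l,p): print(nm,l,np.round(r['location'],1),round(r['confidence'],2),atz(p,*r['location'],0 if l=='rollon' else .048))
c=np.array([np.cos(yaw),np.sin(yaw)])
print('catch',m-.068*c,'edge',m-.06*c,'hinge',m+.06*c)
for l,z in(('cream_jar',0),('ring_dish',0),('balm_tin',0),('pump_bottle',0)):
  for nm,p in(('s',s),('t',t)):
    for r in finder.pinpoint(l,p)[:1]: print(nm,l,atz(p,*r['location'],z))
E
python3 loc.py
```

```text
t [[0.5966772312023068, -0.09999224385875363], [0.567639818167397, -0.2555526849144071], [0.44993697516982006, -0.23160444556228602], [0.4766656865286907, -0.07933181165767139]] [ 0.5227 -0.1666  0.052 ] [0.1218 0.1582 0.1201 0.1546]
s [[0.5954617459649346, -0.0950055208261163], [0.5689602903744977, -0.25029946310992934], [0.4531609194076964, -0.23238116640735929], [0.48293704625360656, -0.07666012844462966]] [ 0.5251 -0.1636  0.052 ] [0.114  0.1575 0.1172 0.1585]
case [ 0.5239 -0.1651] -0.1764822094065678 -10.111685758140332
cap (array([0.5209, 0.2149, 0.0911]), [np.float64(0.0017315141745348943), np.float64(0.0017315141745349277)]) [0.5229 0.2169 0.096 ] [0.5203 0.2121 0.096 ]
foot [0.5236 0.2195 0.006 ] [0.5206 0.2144 0.004 ]
s rollon [272.2 318.8] 0.71 [0.6121 0.0081 0.    ]
s rollon [299.  421.7] 0.69 [0.5217 0.2259 0.    ]
s rollon [297.1 459.6] 0.62 [0.4659 0.2887 0.    ]
s rollon [228.4 348.4] 0.53 [ 0.4725 -0.0101  0.    ]
s rollon [314.3 396.7] 0.42 [0.5854 0.2016 0.    ]
s rollon_mid [287.9 421.8] 0.7 [0.5238 0.217  0.048 ]
s rollon_mid [284.9 472. ] 0.6 [0.4519 0.2962 0.0
[... 151 characters left out ...]
0.2233 0.    ]
t rollon [213.1 305.9] 0.65 [ 0.4721 -0.0208  0.    ]
t rollon [210.9 208.1] 0.64 [0.4688 0.2915 0.    ]
t rollon [180.4 237.2] 0.44 [0.5723 0.2061 0.    ]
t rollon_mid [178.1 237. ] 0.58 [0.5674 0.197  0.048 ]
t rollon_mid [194.4 227.5] 0.52 [0.5143 0.2225 0.048 ]
t rollon_mid [207.7 206. ] 0.47 [0.4703 0.2852 0.048 ]
catch [ 0.457  -0.1532] edge [ 0.4649 -0.1546] hinge [ 0.583  -0.1756]
s cream_jar [0.5966 0.3094 0.    ]
t cream_jar [0.5893 0.3198 0.    ]
s ring_dish [ 0.6116 -0.0028  0.    ]
t ring_dish [ 0.6144 -0.0012  0.    ]
s balm_tin [ 0.4751 -0.0057  0.    ]
t balm_tin [ 0.4612 -0.0136  0.    ]
s pump_bottle [0.6663 0.1979 0.    ]
t pump_bottle [0.6792 0.2104 0.    ]
```

```bash
cat > go.py <<'E'
from h import *
import sys
np.set_printoptions(precision=4,suppress=True)
def Rt(yaw,tilt=0.):
    # tool down, x at yaw(deg); tilt about tool y (deg)
    return R.from_euler('z',yaw,degrees=True)*R.from_euler('x',180,degrees=True)*R.from_euler('y',tilt,degrees=True)
def rel(p0,R0,p,Rn):
    d=R0.inv().apply(np.array(p)-p0)/.15; w=(R0.inv()*Rn).as_rotvec()/(np.pi/2)
    return np.round(np.r_[d,w],4)
def cur():
    s=telemetry.get_state(); return np.array(s['eef_pos']),R.from_quat(s['tcp_rot'])
def yaw(Rm): x=Rm.apply([1,0,0]); return np.degrees(np.arctan2(x[1],x[0]))
E
python3 - <<'E'
from go import *
p=cam('wrist'); o,_=ray(p,200,320); P,Q=cur(); print('cam in tool',Q.inv().apply(o-P), 'fwd',Q.inv().apply(ray(p,p['cy'],p['cx'])[1]), yaw(Q))
P0=np.array([.24,-.631,.231]);R0=Rt(20.8)
print(rel(P0,R0,[.462,-.154,.16],Rt(-10.1)))
E
```

```text
cam in tool [ 0.0741 -0.0003 -0.142 ] fwd [-0.2901  0.0003  0.957 ] 20.843451898264824
[ 2.5128 -2.4472  0.4733  0.     -0.      0.3433]
```

```bash
python3 -m crank '[[1,-0.97,0,0,0,0.34,0],[1,-0.97,0,0,0,0.34,0],[1,-0.97,0,0,0,0.34,0],[1,-0.97,0,0,0,0.34,0],[1,-0.97,0,0,0,0.34,0]]' 60
python3 - <<'E'
from go import *
P,Q=cur(); print(P,yaw(Q)); print(rel(P,Q,[.49,-.16,.24],Rt(-10.1)))
E
```

```text
time: 3.2
eef_pos: [0.3303, -0.4373, 0.2312]
tcp_rot: [0.997, -0.084, 0.0, -0.001]
contact_force: [0.1, 0.1, -0.5]
opening: 0.137
[ 0.3303 -0.4373  0.2312] -9.58062677837794
[ 0.7424 -2.0002 -0.0549 -0.0011 -0.0001  0.0058]
```

```bash
python3 -m crank '[[0.4,-1,-0.05,0,0,0,0],[0.4,-1,-0.05,0,0,0,0],[0.4,-1,-0.05,0,0,0,0],[0.4,-1,-0.05,0,0,0,0]]'
python3 -m crank '[[0.35,-1,0,0,0,0,0],[0.35,-1,0,0,0,0,0],[0.35,-1,0,0,0,0,0],[0.35,-1,0,0,0,0,0],[0.35,-1,0,0,0,0,0]]'
python3 - <<'E'
from go import *
P,Q=cur(); print(P,yaw(Q))
p=cam('wrist','w1')
for l in ['case','catch_top','lid_hinge','lid_edge']:
    for r in finder.pinpoint(l,p)[:1]: print(l,np.round(r['location'],1),round(r['confidence'],2),atz(p,*r['location'],dict(case=0,catch_top=.059,lid_hinge=.04,lid_edge=.052)[l]))
E
```

```text
time: 3.6
eef_pos: [0.4149, -0.301, 0.2395]
tcp_rot: [0.997, -0.083, 0.001, -0.0]
contact_force: [-0.2, 0.4, -0.5]
opening: 0.002
time: 4.1
eef_pos: [0.4909, -0.1645, 0.2389]
tcp_rot: [0.997, -0.083, 0.0, 0.0]
contact_force: [-0.3, 1.0, 1.1]
opening: 0.001
[ 0.4909 -0.1645  0.2389] -9.576741078221986
case [288.8 554.8] 0.77 [ 0.2863 -0.4402  0.    ]
catch_top [368.1 560.3] 0.71 [ 0.2212 -0.4097  0.059 ]
lid_hinge [260.5 605.8] 0.95 [ 0.3424 -0.467   0.04  ]
lid_edge [358.8 561.9] 0.63 [ 0.2272 -0.416   0.052 ]
```

View pics/w1.png

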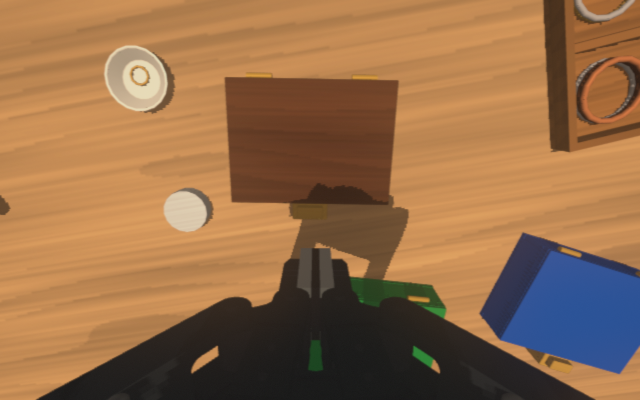

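```bash
cat > w.py <<'E'
from go import *
import pickle
p=cam('wrist'); P,Q=cur(); print(P,yaw(Q))
pickle.dump(p,open('w1.pkl','wb'))
c=p['pixels'][60:230,215:410,::-1]; cv2.imwrite('pics/w1c.png',cv2.resize(c,None,fx=4,fy=4,interpolation=cv2.INTER_CUBIC))
E
python3 w.py
```

```text
[ 0.4898 -0.1664  0.2388] -9.88894921184357
```

View pics/w1c.png

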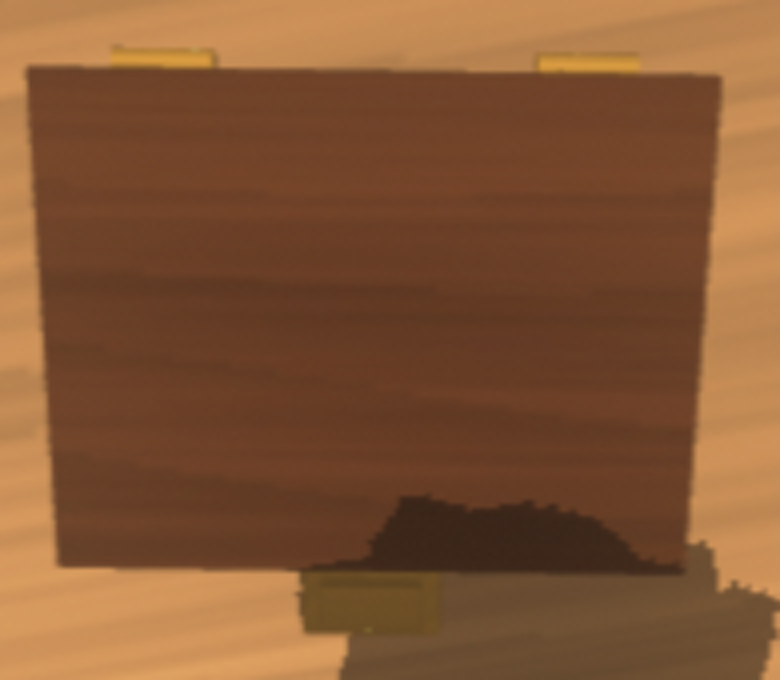

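```bash
python3 - <<'E'
from go import *
import pickle
p=pickle.load(open('w1.pkl','rb'))
S=lambda X,Y:((Y+.5)/4-.5+60,(X+.5)/4-.5+215)
W=np.array([atz(p,*S(*q),.052) for q in [(28,67),(720,77),(684,573),(57,566)]]);print(W, np.linalg.norm(W-np.roll(W,1,0),axis=1))
mod=np.array([[.06,.08],[.06,-.08],[-.06,-.08],[-.06,.08]]);W=W[:,:2]
m=W.mean(0);H=sum(np.outer(a,b-m) for a,b in zip(mod,W)); y=np.arctan2(H[0,1]-H[1,0],H[0,0]+H[1,1]);print('case',m,np.degrees(y))
c=np.array([np.cos(y),np.sin(y)]);print('catch pred',m-.068*c,'seen',atz(p,*S(370,597),.059))
print('edge',m-.06*c,'hinge',m+.06*c)
print('tcp pix',proj(p,[.4898,-.1664,.2388]))
E
```

```text
[[ 0.5974 -0.0982  0.052 ]
 [ 0.5685 -0.2535  0.052 ]
 [ 0.4519 -0.2324  0.052 ]
 [ 0.4807 -0.0759  0.052 ]] [0.1188 0.158  0.1185 0.1591]
case [ 0.5246 -0.165 ] -10.515437940092294
catch pred [ 0.4578 -0.1526] seen [ 0.4613 -0.1532  0.059 ]
edge [ 0.4656 -0.1541] hinge [ 0.5836 -0.176 ]
tcp pix (np.float64(266.09696669996697), np.float64(315.426592111248))
```

```bash
python3 - <<'E'
from go import *
P,Q=cur(); print(P,yaw(Q)); print(rel(P,Q,[.4634,-.1538,.075],Rt(-10.4)))
E
```

```text
[ 0.4898 -0.1664  0.2388] -9.88894921184357
[-0.1877 -0.0525  1.0919  0.0002  0.0001  0.0057]
```

```bash
python3 -m crank '[[-0.188,-0.053,0.3,0,0,0.006,0],[-0.188,-0.053,0.6,0,0,0.006,0],[-0.188,-0.053,0.85,0,0,0.006,0],[-0.188,-0.053,1,0,0,0.006,0],[-0.188,-0.053,1,0,0,0.006,0],[-0.188,-0.053,1,0,0,0.006,0]]'
python3 - <<'E'
from go import *
P,Q=cur(); print(P,yaw(Q)); print(rel(P,Q,[.4634,-.1538,.063],Rt(-10.4)))
cam('wrist','w2')
E
```

```text
time: 5.0
eef_pos: [0.464, -0.1531, 0.0893]
tcp_rot: [0.996, -0.09, 0.0, 0.0]
contact_force: [1.0, -0.2, -0.1]
opening: -0.0
[ 0.464  -0.1531  0.0893] -10.363313996184786
[-0.0029  0.0055  0.1754  0.0001 -0.0001  0.0004]
```

View pics/w2.png

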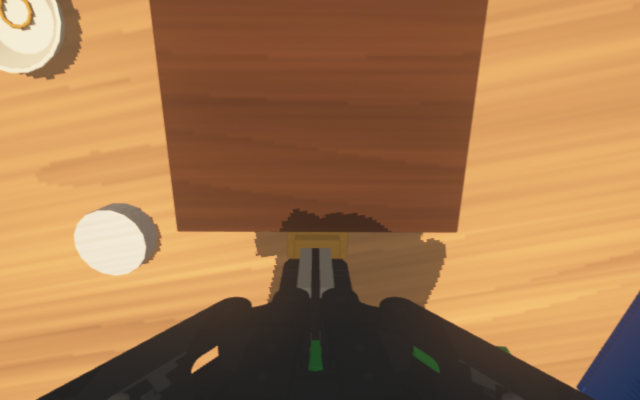

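```bash
python3 - <<'E'
from go import *
P,Q=cur()
p=cam('wrist')
c=np.array([.9836,-.1805])
for r,cc in[(231,178),(232,457)]: X=atz(p,r,cc,.052); print('edge pt',X, 'along case x rel centre',(X[:2]-[.5244,-.165])@c)
print('tcp case x',(P[:2]-[.5244,-.165])@c)
for r in (247,249,262): print('tip edge',Q.inv().apply(atz(p,r,315,P[2])-P))
print('btn front?',[((atz(p,r,317,.059))[:2]-[.5244,-.165])@c for r in(236,240)])
E
```

```text
edge pt [ 0.4811 -0.0764  0.052 ] along case x rel centre -0.05861631193162726
edge pt [ 0.4521 -0.2334  0.052 ] along case x rel centre -0.05877774456885615
tcp case x -0.06067847461585088
tip edge [ 0.0096 -0.0003  0.    ]
tip edge [ 0.0086 -0.0003  0.    ]
tip edge [ 0.0021 -0.0003  0.    ]
btn front? [np.float64(-0.05858579982571084), np.float64(-0.06097141482765324)]
```

```bash
python3 -m crank '[[-0.006,0.003,0.08,0,0,0,0],[-0.006,0.003,0.14,0,0,0,0],[-0.006,0.003,0.17,0,0,0,0],[-0.006,0.003,0.185,0,0,0,0],[-0.006,0.003,0.185,0,0,0,0]]'
python3 -m crank '[[0,0,0.007,0,0,0,0],[0,0,0.014,0,0,0,0],[0,0,0.02,0,0,0,0],[0,0,0.026,0,0,0,0],[0,0,0.032,0,0,0,0],[0,0,0.036,0,0,0,0],[0,0,0.036,0,0,0,0]]'
```

```text
time: 5.6
eef_pos: [0.4626, -0.1523, 0.0605]
tcp_rot: [0.996, -0.09, -0.001, -0.0]
contact_force: [0.3, 0.6, -0.0]
opening: 0.001
time: 6.3
eef_pos: [0.4632, -0.1527, 0.0559]
tcp_rot: [0.996, -0.09, 0.0, 0.0]
contact_force: [-0.4, -0.2, 3.6]
opening: -0.0
```

```bash
python3 -m crank '[[0,0,0.004,0,0,0,0],[0,0,0.008,0,0,0,0],[0,0,0.01,0,0,0,0],[0,0,0.01,0,0,0,0]]'
python3 - <<'E'
from go import *
P,Q=cur(); print(P,yaw(Q)); cam('wrist','w3'); cam('scene','s3')
print(telemetry.get_state()['contact_force'])
E
```

```text
time: 6.7
eef_pos: [0.4632, -0.1526, 0.0544]
tcp_rot: [0.996, -0.09, 0.0, 0.0]
contact_force: [-0.2, 1.6, 3.0]
opening: -0.001
[ 0.4632 -0.1526  0.0544] -10.296377809282628
[0.013  0.3878 4.5759]
```

View pics/w3.png

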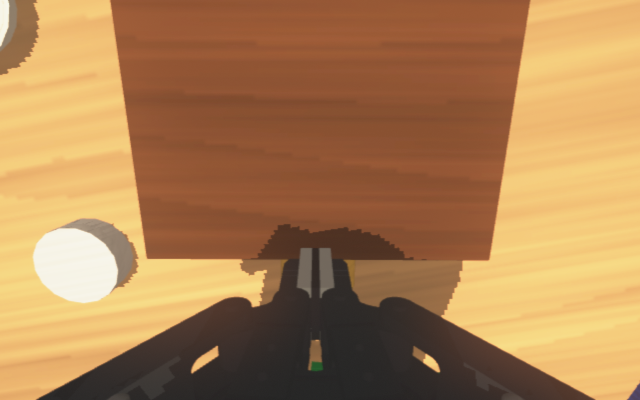

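```bash
python3 - <<'E'
import numpy as np
x0,z0=-123.4,14.0
pts=[(x0,17),(x0,20),(x0+3,22),(-115,23.5),(-109,24.5),(-103,25)]
r=107
th=np.arange(.14,1.57,.04)
for t in th: pts.append((-r*np.cos(t)+12*np.sin(t)+11, r*np.sin(t)+12*np.cos(t)))
for t in np.arange(1.57,1.76,.03): pts.append((-120*np.cos(t)+12*np.sin(t)+11, 107-(t-1.57)*30))
pts.append((47,101));pts.append((50,100))
pts=np.array(pts)
b=np.array([x0,z0])
for k in range(0,len(pts),12):
    seg=pts[k:k+12]; print(k); print([[round((a[0]-b[0])/150,3),round(-(a[1]-b[1])/150,3)] for a in seg]); b=seg[-1]; print('end rel hinge',b)
E
```

```text
0
[[np.float64(0.0), np.float64(-0.02)], [np.float64(0.0), np.float64(-0.04)], [np.float64(0.02), np.float64(-0.053)], [np.float64(0.056), np.float64(-0.063)], [np.float64(0.096), np.float64(-0.07)], [np.float64(0.136), np.float64(-0.073)], [np.float64(0.201), np.float64(-0.085)], [np.float64(0.209), np.float64(-0.113)], [np.float64(0.217), np.float64(-0.14)], [np.float64(0.227), np.float64(-0.167)], [np.float64(0.238), np.float64(-0.194)], [np.float64(0.25), np.float64(-0.22)]]
end rel hinge [-85.87290411  46.99617485]
12
[[np.float64(0.013), np.float64(-0.026)], [np.float64(0.027), np.float64(-0.051)], [np.float64(0.042), np.float64(-0.075)], [np.float64(0.058), np.float64(-0.099)], [np.float64(0.075), np.float64(-0.122)], [np.float64(0.093), np.float64(-0.145)], [np.float64(0.112), np.float64(-0.166)], [np.float64(0.131), np.float64(-0.187)], [np.float64(0.152), np.float64(-0.207)], [np.float64(0.173), np.float64(-0.227)], [np.float64(0.195), np.float64(-0.245)], [np.float64(0.218), np.float64(-0.263)]]
end rel hinge [-53.22391922  86.41925827]
24
[[np.float64(0.023), np.float64(-
[... 482 characters left out ...]
7644 106.31071178]
36
[[np.float64(0.028), np.float64(-0.004)], [np.float64(0.057), np.float64(-0.007)], [np.float64(0.086), np.float64(-0.009)], [np.float64(0.114), np.float64(-0.009)], [np.float64(0.143), np.float64(-0.008)], [np.float64(0.172), np.float64(-0.007)], [np.float64(0.193), np.float64(-0.005)], [np.float64(0.217), np.float64(0.001)], [np.float64(0.241), np.float64(0.007)], [np.float64(0.265), np.float64(0.013)], [np.float64(0.288), np.float64(0.019)], [np.float64(0.312), np.float64(0.025)]]
end rel hinge [ 40.70476122 102.5       ]
48
[[np.float64(0.023), np.float64(0.006)], [np.float64(0.042), np.float64(0.01)], [np.float64(0.062), np.float64(0.017)]]
end rel hinge [ 50. 100.]
```

```bash
python3 -m crank '[[0,0,-0.02,0,0,0,0],[0,0,-0.04,0,0,0,0],[0.02,0,-0.053,0,0,0,0],[0.056,0,-0.065,0,0,0,0],[0.095,0,-0.075,0,0,0,0],[0.135,0,-0.083,0,0,0,0],[0.17,0,-0.092,0,0,0,0],[0.2,0,-0.11,0,0,0,0],[0.215,0,-0.137,0,0,0,0],[0.227,0,-0.165,0,0,0,0],[0.238,0,-0.193,0,0,0,0],[0.25,0,-0.22,0,0,0,0]]'
python3 - <<'E'
from go import *
cam('wrist','w4'); cam('scene','s4');P,Q=cur(); print(P,yaw(Q)); 
c=np.array([.9836,-.1805]);print((P[:2]-[.5244,-.165])@c-.061,P[2]-.04)
E
```

```text
time: 8.0
eef_pos: [0.5002, -0.1593, 0.0878]
tcp_rot: [0.996, -0.09, 0.001, 0.0]
contact_force: [0.9, 0.2, 0.3]
opening: 0.001
[ 0.5005 -0.1595  0.0882] -10.2940704442663
-0.08546665564434307 0.04820501508870654
```

View pics/s4.png

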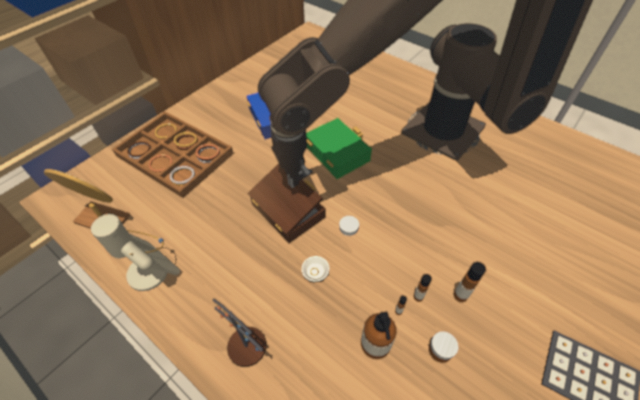

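View pics/w4.png

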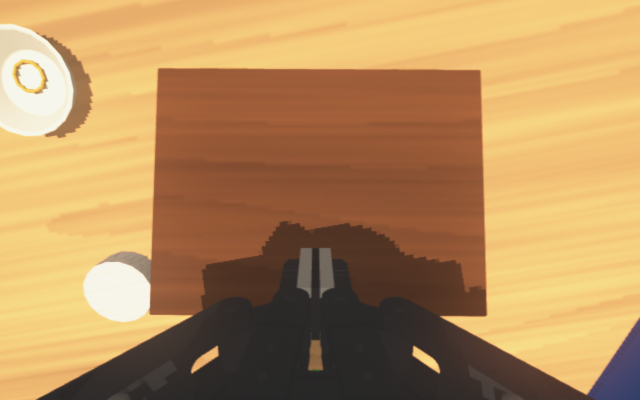

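```bash
python3 -m crank '[[0.013,0,-0.026,0,0,0,0],[0.027,0,-0.051,0,0,0,0],[0.042,0,-0.075,0,0,0,0],[0.058,0,-0.099,0,0,0,0],[0.075,0,-0.122,0,0,0,0],[0.093,0,-0.145,0,0,0,0],[0.112,0,-0.166,0,0,0,0],[0.131,0,-0.187,0,0,0,0],[0.152,0,-0.207,0,0,0,0],[0.173,0,-0.227,0,0,0,0],[0.195,0,-0.245,0,0,0,0],[0.218,0,-0.263,0,0,0,0]]'
python3 - <<'E'
from go import *
cam('wrist','w5'); cam('scene','s5');P,Q=cur(); print(P,yaw(Q)); 
c=np.array([.9836,-.1805]);print((P[:2]-[.5244,-.165])@c-.061,P[2]-.04)
E
```

```text
time: 9.3
eef_pos: [0.5322, -0.1651, 0.1268]
tcp_rot: [0.996, -0.09, -0.0, 0.0]
contact_force: [0.4, 0.7, 0.2]
opening: 0.001
[ 0.5327 -0.1653  0.1272] -10.29422145840484
-0.052804755948045484 0.08719858911717784
```

View pics/w5.png

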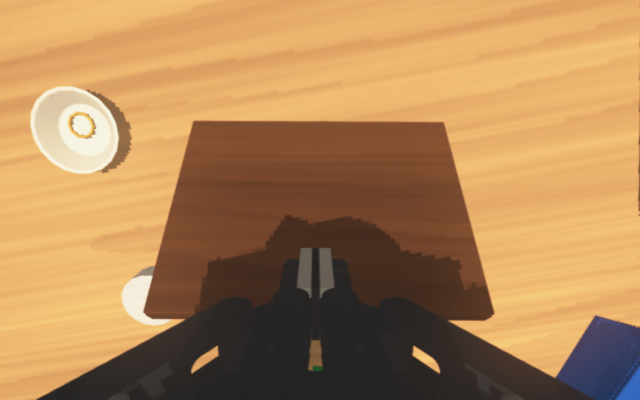

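View pics/s5.png

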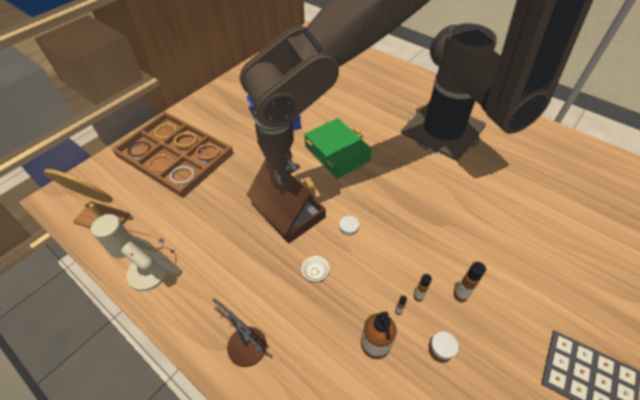

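```bash
python3 -m crank '[[0.023,0,-0.017,0,0,0,0],[0.047,0,-0.032,0,0,0,0],[0.072,0,-0.047,0,0,0,0],[0.097,0,-0.061,0,0,0,0],[0.123,0,-0.074,0,0,0,0],[0.149,0,-0.085,0,0,0,0],[0.176,0,-0.096,0,0,0,0],[0.203,0,-0.105,0,0,0,0],[0.23,0,-0.114,0,0,0,0],[0.258,0,-0.121,0,0,0,0],[0.286,0,-0.127,0,0,0,0],[0.314,0,-0.133,0,0,0,0]]'
python3 - <<'E'
from go import *
cam('wrist','w6'); cam('scene','s6');P,Q=cur(); print(P,yaw(Q)); 
c=np.array([.9836,-.1805]);print((P[:2]-[.5244,-.165])@c-.061,P[2]-.04)
E
```

```text
time: 10.6
eef_pos: [0.5786, -0.1735, 0.1466]
tcp_rot: [0.996, -0.09, -0.0, -0.0]
contact_force: [-0.3, -0.0, -0.4]
opening: 0.003
[ 0.5789 -0.1736  0.1467] -10.2956840491627
-0.005858011846532847 0.10672677730269123
```

View pics/w6.png

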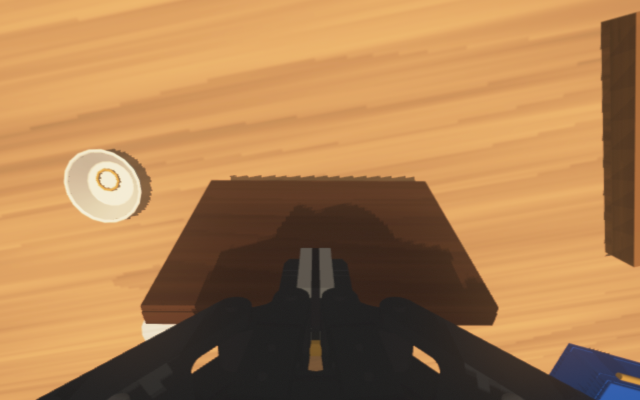

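View pics/s6.png

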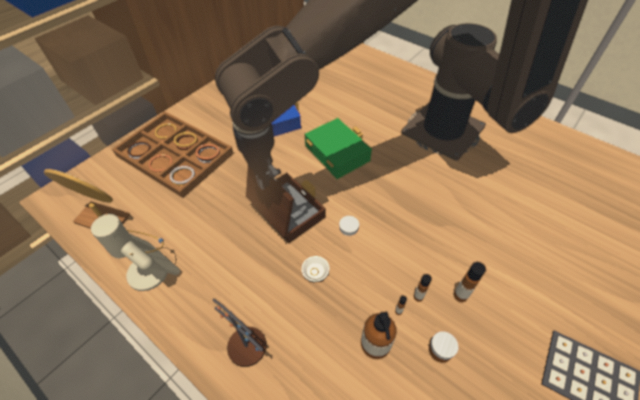

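```bash
python3 -m crank '[[0.028,0,-0.004,0,0,0,0],[0.057,0,-0.007,0,0,0,0],[0.086,0,-0.008,0,0,0,0],[0.114,0,-0.006,0,0,0,0],[0.143,0,-0.003,0,0,0,0],[0.17,0,0.001,0,0,0,0],[0.193,0,0.005,0,0,0,0],[0.217,0,0.01,0,0,0,0],[0.241,0,0.015,0,0,0,0],[0.265,0,0.02,0,0,0,0],[0.288,0,0.025,0,0,0,0],[0.312,0,0.03,0,0,0,0]]'
python3 -m crank '[[0.02,0,0.005,0,0,0,0],[0.04,0,0.01,0,0,0,0],[0.06,0,0.01,0,0,0,0],[0.08,0,0.01,0,0,0,0],[0.1,0,0.01,0,0,0,0],[0.1,0,0.01,0,0,0,0]]'
python3 - <<'E'
from go import *
cam('wrist','w7'); cam('scene','s7');P,Q=cur(); print(P,yaw(Q)); 
c=np.array([.9836,-.1805]);print((P[:2]-[.5244,-.165])@c-.061,P[2]-.04)
E
```

```text
time: 11.9
eef_pos: [0.6246, -0.1819, 0.1419]
tcp_rot: [0.996, -0.09, -0.0, 0.0]
contact_force: [0.4, 0.8, 0.1]
opening: -0.003
time: 12.5
eef_pos: [0.6395, -0.1846, 0.1406]
tcp_rot: [0.996, -0.09, 0.0, 0.0]
contact_force: [-0.2, 0.7, 0.2]
opening: 0.002
[ 0.6392 -0.1845  0.1406] -10.29361357686641
0.05540029891483329 0.10056669282843725
```

View pics/w7.png

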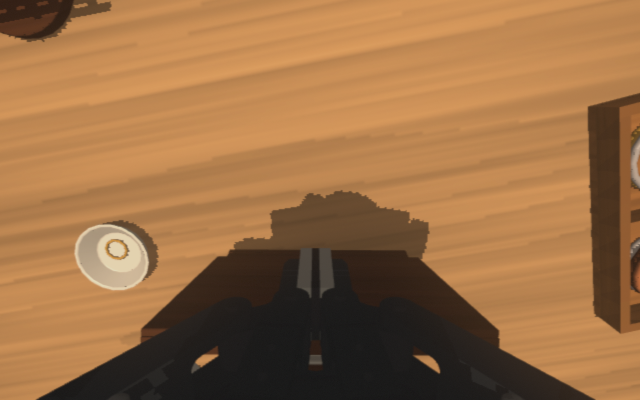

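View pics/s7.png

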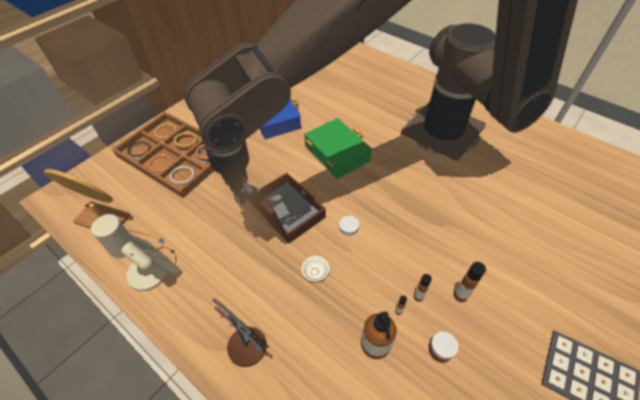

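```bash
python3 - <<'E'
from go import *
p=cam('wrist');P,Q=cur();print(P)
c=np.array([.9836,-.1805]);m=np.array([.5244,-.165])
for z in(.15,.156,.160):
  for q in((329,143),(344,143),(331,497)):
    X=atz(p,*q,z); print(z,q,(X[:2]-m)@c-.061, X[:2])
E
```

```text
[ 0.6391 -0.1845  0.1405]
0.15 (329, 143) 0.027730001793437556 [ 0.6263 -0.1012]
0.15 (344, 143) 0.019430344566914753 [ 0.6184 -0.0985]
0.15 (331, 497) 0.027341731401335015 [ 0.5964 -0.2621]
0.156 (329, 143) 0.032328763654302595 [ 0.6302 -0.1055]
0.156 (344, 143) 0.024404723306567733 [ 0.6226 -0.103 ]
0.156 (331, 497) 0.03195806518219954 [ 0.6016 -0.2592]
0.16 (329, 143) 0.03539460489487925 [ 0.6328 -0.1084]
0.16 (344, 143) 0.027720975799669603 [ 0.6254 -0.106 ]
0.16 (331, 497) 0.03503562103610919 [ 0.6051 -0.2572]
```

```bash
python3 - <<'E'
from go import *
P,Q=cur(); 
print(rel(P,Q,[.639,-.1845,.26],Rt(-10.3)));print(rel([.639,-.1845,.26],Rt(-10.3),[.50,.20,.24],Rt(0)))
E
python3 -m crank '[[0,0,-0.3,0,0,0,0],[0,0,-0.6,0,0,0,0],[0,-0.3,-0.8,0,0,0,0.2],[-0.1,-0.6,-0.8,0,0,0,0.5],[-0.3,-0.9,-0.8,0,0,-0.05,0.55],[-0.5,-1,-0.8,0,0,-0.11,0.55],[-0.5,-1,-0.8,0,0,-0.11,0.55]]'
python3 - <<'E'
from go import *
P,Q=cur();print(P,yaw(Q)) 
print(rel(P,Q,[.50,.20,.24],Rt(0)))
E
```

```text
[-0.0005  0.0002 -0.7964 -0.      0.0001  0.0001]
[-1.3701 -2.3563  0.1333  0.      0.     -0.1144]
time: 13.35
eef_pos: [0.5892, -0.0199, 0.2601]
tcp_rot: [1.0, -0.001, -0.001, -0.001]
contact_force: [-0.4, -1.0, 0.3]
opening: 0.548
[ 0.5892 -0.0199  0.2601] -0.09037901078545016
[-0.5966 -1.465   0.1372 -0.0008  0.0016 -0.001 ]
```

```bash
python3 -m crank '[[-0.2,-0.33,0.03,0,0,0,0.55],[-0.4,-0.66,0.06,0,0,0,0.55],[-0.55,-1,0.1,0,0,0,0.55],[-0.6,-1,0.14,0,0,0,0.55],[-0.6,-1,0.14,0,0,0,0.55]]'
python3 - <<'E'
from go import *
P,Q=cur();print(P,yaw(Q)) 
p=cam('wrist','w8')
for l,z in(('rollon',0),('rollon_mid',.048)):
  for r in finder.pinpoint(l,p): print(l,np.round(r['location'],1),round(r['confidence'],2),atz(p,*r['location'],z))
print('pred foot,cap',proj(p,[.522,.216,0]),proj(p,[.522,.216,.096]))
E
```

```text
time: 13.85
eef_pos: [0.5012, 0.129, 0.2385]
tcp_rot: [1.0, -0.002, -0.001, -0.0]
contact_force: [-0.5, -0.7, -0.4]
opening: 0.552
[0.5012 0.129  0.2385] -0.23443260316580855
rollon [ 95.7 246.3] 0.81 [0.5792 0.203  0.    ]
rollon [197.5 182.2] 0.59 [0.4657 0.285  0.    ]
rollon [149.1 241.6] 0.57 [ 0.5221  0.2118 -0.    ]
rollon_mid [155.5 224.7] 0.89 [0.5226 0.2184 0.048 ]
rollon_mid [ 98.5 239. ] 0.88 [0.5762 0.2007 0.048 ]
pred foot,cap (np.float64(149.17135036099438), np.float64(237.8272273753855)) (np.float64(165.1446796460255), np.float64(213.09034960270054))
```

View pics/w8.png

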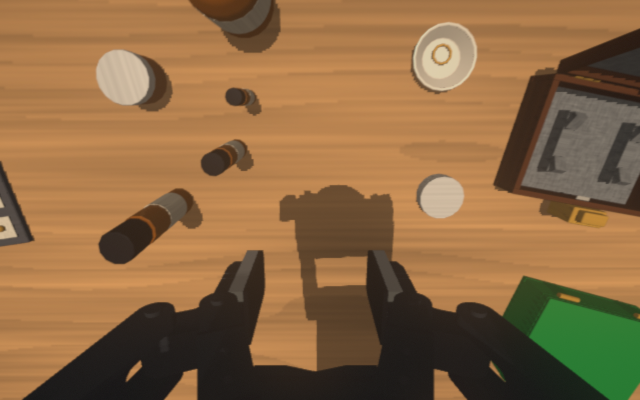

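```bash
python3 - <<'E'
from go import *
P,Q=cur();print(P,yaw(Q)) 
print(rel(P,Q,[.523,.2155,.125],Rt(0)))
E
```

```text
[0.5041 0.1263 0.2401] -0.44741770402924785
[ 0.1204 -0.5957  0.7673  0.0003 -0.0008 -0.005 ]
```

```bash
python3 -m crank '[[0.05,-0.3,0.1,0,0,0,0.55],[0.12,-0.55,0.3,0,0,-0.005,0.55],[0.12,-0.595,0.55,0,0,-0.005,0.55],[0.12,-0.595,0.75,0,0,-0.005,0.55],[0.12,-0.595,0.765,0,0,-0.005,0.55],[0.12,-0.595,0.765,0,0,-0.005,0.55]]'
python3 - <<'E'
from go import *
P,Q=cur();
p=cam('wrist','w9');P,Q=cur();print(P,yaw(Q)); print(rel(P,Q,[.523,.2155,.031],Rt(0)))
print('pred cap',proj(p,[.523,.2155,.096]),'tcp',proj(p,P))
E
```

```text
time: 14.6
eef_pos: [0.5227, 0.2151, 0.1248]
tcp_rot: [1.0, -0.0, -0.0, 0.0]
contact_force: [0.2, -1.3, 1.5]
opening: 0.55
[0.5236 0.2154 0.1264] -0.048003554629604775
[-0.0055 -0.0001  0.6357 -0.0002 -0.0015 -0.0005]
pred cap (np.float64(240.85675701181123), np.float64(314.9178812787254)) tcp (np.float64(266.0114688574073), np.float64(315.0019602821314))
```

View pics/w9.png

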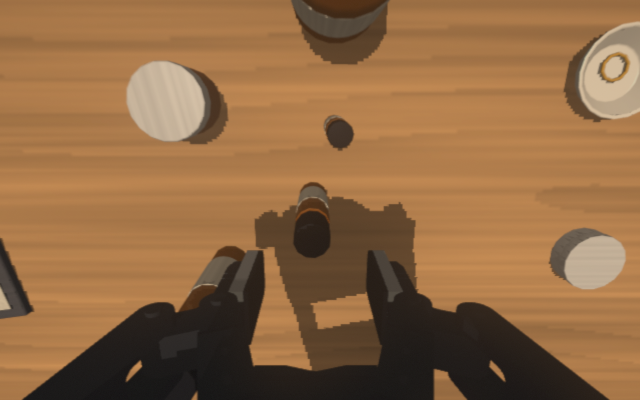

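```bash
python3 -m crank '[[0.01,-0.007,0.2,0,0,0,0.55],[0.01,-0.007,0.4,0,0,0,0.55],[0.01,-0.007,0.55,0,0,0,0.55],[0.01,-0.007,0.63,0,0,0,0.55],[0.01,-0.007,0.635,0,0,0,0.55],[0.01,-0.007,0.635,0,0,0,0.45],[0.01,-0.007,0.635,0,0,0,0.35],[0.01,-0.007,0.635,0,0,0,0.25],[0.01,-0.007,0.635,0,0,0,0.1],[0.01,-0.007,0.635,0,0,0,0.1],[0.01,-0.007,0.635,0,0,0,0.1]]' 40
python3 - <<'E'
from go import *
p=cam('wrist','w10');P,Q=cur();print(P,yaw(Q)); cam('scene','s10')
E
```

```text
time: 15.75
eef_pos: [0.5248, 0.2174, 0.0315]
tcp_rot: [1.0, 0.001, 0.002, -0.0]
contact_force: [-0.6, -1.0, 5.4]
opening: 0.242
[0.5248 0.2175 0.0315] 0.06790710051642616
```

View pics/w10.png

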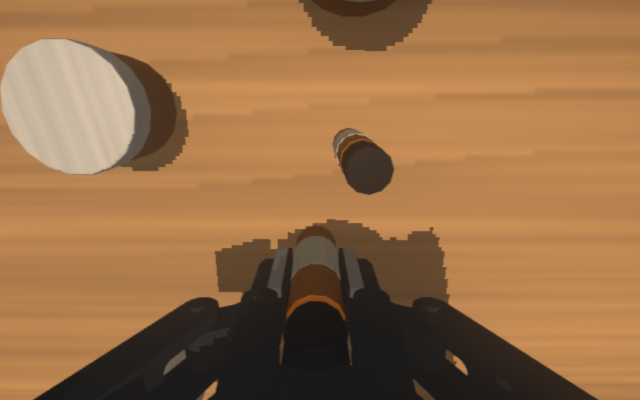

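```bash
cat >> go.py <<'E'
OFF=.0187
def tcp(Pg,yaw,a,roll=None):
    Rn=Rt(yaw,a); return np.array(Pg)+Rn.apply([0,0,OFF]),Rn
def gp(P,Q): return P+Q.apply([0,0,-OFF])
E
python3 - <<'E'
from go import *
P,Q=cur();print(P,gp(P,Q))
for Pg,a in (((.515,.2,.09),0),((.505,.175,.085),20),((.505,.175,.07),40)):
    p,Rn=tcp(Pg,0,a); print(Pg,a,rel(P,Q,p,Rn), Rn.apply([0,0,1]))
E
```

```text
[0.5248 0.2174 0.0315] [0.5247 0.2174 0.0502]
(0.515, 0.2, 0.09) 0 [-0.0645  0.1161 -0.2656 -0.0002 -0.002   0.0008] [ 0. -0. -1.]
(0.505, 0.175, 0.085) 20 [-0.0888  0.2828 -0.2399 -0.0003  0.2203  0.0007] [ 0.342  -0.     -0.9397]
(0.505, 0.175, 0.07) 40 [-0.0515  0.2828 -0.1614 -0.0004  0.4425  0.0007] [ 0.6428 -0.     -0.766 ]
```

```bash
python3 -m crank '[[0,0,-0.15,0,0,0,0.1],[-0.06,0.1,-0.265,0,0,0,0.1],[-0.08,0.2,-0.255,0,0.1,0,0.1],[-0.09,0.28,-0.24,0,0.2,0,0.1],[-0.08,0.28,-0.22,0,0.28,0,0.1],[-0.07,0.28,-0.19,0,0.36,0,0.1],[-0.05,0.28,-0.161,0,0.44,0,0.1],[-0.05,0.28,-0.161,0,0.44,0,0.1],[-0.05,0.28,-0.161,0,0.44,0,0.1]]' 40
python3 - <<'E'
from go import *
p=cam('wrist','w11');P,Q=cur();print(P,gp(P,Q),Q.apply([0,0,1])); cam('scene','s11')
s=cv2.imread('pics/s11.png')[170:360,330:500]; cv2.imwrite('pics/s11c.png',cv2.resize(s,None,fx=4,fy=3,interpolation=cv2.INTER_CUBIC))
E
```

```text
time: 16.75
eef_pos: [0.511, 0.1905, 0.0684]
tcp_rot: [0.943, -0.006, 0.332, 0.018]
contact_force: [-0.3, -0.1, -0.3]
opening: 0.247
[0.5105 0.1912 0.0683] [0.4988 0.1919 0.0828] [ 0.6266 -0.0362 -0.7785]
```

View pics/w11.png

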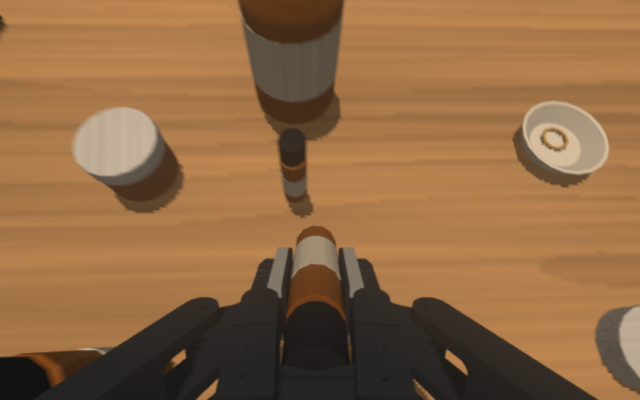

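View pics/s11c.png

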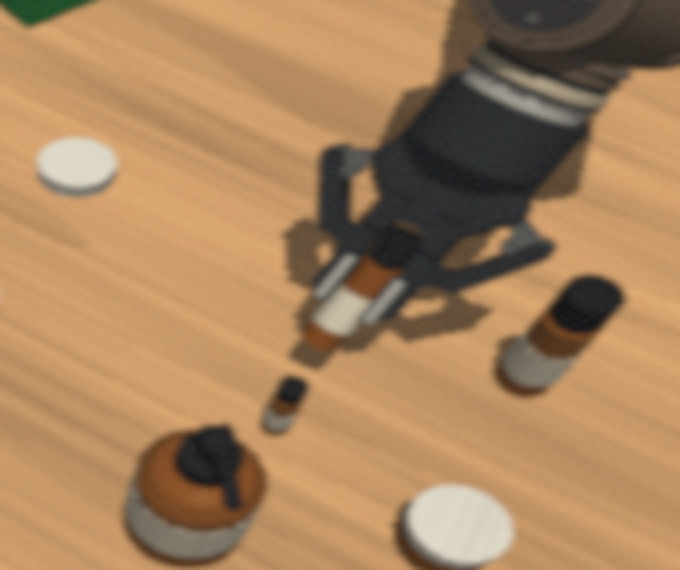

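```bash
python3 - <<'E'
from go import *
P,Q=cur();print(P,gp(P,Q))
p,Rn=tcp((.505,.14,.062),0,40); print(rel(P,Q,p,Rn))
E
```

```text
[0.5105 0.1908 0.068 ] [0.4989 0.1915 0.0826]
[-0.052   0.3337  0.1452  0.0231  0.0147  0.0018]
```

```bash
python3 -m crank '[[-0.01,0.15,0,0.01,0.005,0,0.1],[-0.03,0.3,0.05,0.02,0.01,0,0.1],[-0.052,0.334,0.1,0.023,0.015,0.002,0.1],[-0.052,0.334,0.145,0.023,0.015,0.002,0.1],[-0.052,0.334,0.145,0.023,0.015,0.002,0.1],[-0.052,0.334,0.145,0.023,0.015,0.002,0.1]]' 40
python3 - <<'E'
from go import *
P,Q=cur();print(P,gp(P,Q),Q.apply([0,0,1]))
def foot(Pg,phi,g=.05):
    f=np.radians(phi); return None
f0=np.radians(40); g=.05
F=.505+(g*np.sin(f0)-.011*np.cos(f0))
print('F',F)
for phi,a in ((40,40),(42,38),(45,34),(48,30),(51,25),(54,20),(57,14),(60,8),(63,2),(66,-5),(69,-12),(71,-18)):
    f=np.radians(phi); Pg=(F-(g*np.sin(f)-.011*np.cos(f)),.14,g*np.cos(f)+.011*np.sin(f)-.001)
    p,Rn=tcp(Pg,0,a); print(phi,a,np.round(Pg,4),rel(P,Q,p,Rn),'tip low',p[2]-.011*abs(np.sin(np.radians(a))))
E
```

```text
time: 17.45
eef_pos: [0.5119, 0.1602, 0.0777]
tcp_rot: [0.945, -0.01, 0.325, 0.024]
contact_force: [-0.2, -0.4, -0.4]
opening: 0.246
[0.5119 0.1602 0.0777] [0.5004 0.1612 0.0925] [ 0.6137 -0.0519 -0.7878]
F 0.5287128916100182
40 40 [0.505  0.14   0.0444] [-0.1681  0.1208  0.2784  0.0331  0.0231 -0.0014] tip low 0.02297719106962401
42 38 [0.5034 0.14   0.0435] [-0.1842  0.121   0.2766  0.0331  0.0009 -0.002 ] tip low 0.02200960062278921
45 34 [0.5011 0.14   0.0421] [-0.2107  0.1212  0.2742  0.033  -0.0436 -0.0032] tip low 0.02047938910742191
48 30 [0.4989 0.14   0.0406] [-0.2372  0.1214  0.2721  0.0329 -0.088  -0.0043] tip low 0.018936448347425243
51 25 [0.4968 0.14   0.039 ] [-0.2657  0.1216  0.2699  0.0327 -0.1435 -0.0058] tip low 0.017417868631785502
54 20 [0.4947 0.14   0.0373] [-0.2941  0.1218  0.2677  0.0325 -0.1991 -0.0072] tip low 0.015953975967469232
57 14 [0.4928 0.14   0.0355] [-0.3241  0.1221  0.2646  0.0322 -0.2657 -0.0089] tip low 0.014651657065193533
60 8 [0.4909 0.14   0.0335] [-0.3534  0.1223  0.2613  0.0318 -0.3324 -0.0106] tip low 0.01347736244560074
63 2 [0.4892 0.14   0.0315] [-0.3819  0.1226  0.2577  0.0313 -0.399  -0.0123] tip low 0.012428093824064783
66 -5 [0.4875 0.14   0.0294] [-0.4109  0.123   0.2524  0.0307 -0.4768 -0.0143] tip low 0.009798278163318732
69 -12 [0.486  0.14   0.0272] [-0.4385  0.1234  0.2466  0.0301 -0.5546 -0.0163] tip low 0.006609393436016715
71 -18 [0.485  0.14   0.0257] [-0.4576  0.1238  0.2402  0.0294 -0.6212 -0.018 ] tip low 0.0044951682616065245
```

```bash
python3 - <<'E'
from go import *
s=telemetry.get_state(); print(np.round(s['qpos'],3))
E
```

```text
[ 0.193 -0.036  2.365 -0.8    0.238  2.514]
```

```bash
python3 - <<'E'
from go import *
P,Q=cur();print(P,gp(P,Q))
for Pg,a in (((.48,.14,.11),20),((.465,.12,.11),0),((.46,.12,.11),-20),((.46,.12,.10),-40)):
    p,Rn=tcp(Pg,0,a); print(rel(P,Q,p,Rn))
E
```

```text
[0.5119 0.1602 0.0777] [0.5004 0.1612 0.0925]
[-0.0736  0.1441 -0.1745  0.0325 -0.1991 -0.0072]
[-0.1903  0.2819 -0.2492  0.0312 -0.4212 -0.0129]
[-0.2456  0.2848 -0.3017  0.0292 -0.6434 -0.0186]
[-0.3028  0.2843 -0.2893  0.0264 -0.8656 -0.0242]
```

```bash
python3 -m crank '[[-0.03,0.07,-0.1,0.033,-0.1,-0.004,0.1],[-0.074,0.144,-0.175,0.0325,-0.19,-0.007,0.1],[-0.11,0.2,-0.21,0.032,-0.28,-0.01,0.1],[-0.16,0.25,-0.235,0.0315,-0.36,-0.011,0.1],[-0.2,0.282,-0.255,0.031,-0.45,-0.013,0.1],[-0.225,0.285,-0.28,0.03,-0.54,-0.016,0.1],[-0.245,0.285,-0.3,0.029,-0.63,-0.018,0.1],[-0.26,0.285,-0.305,0.028,-0.71,-0.02,0.1],[-0.28,0.285,-0.3,0.027,-0.79,-0.022,0.1],[-0.3,0.284,-0.29,0.0265,-0.865,-0.024,0.1],[-0.303,0.284,-0.289,0.0265,-0.865,-0.024,0.1],[-0.303,0.284,-0.289,0.0265,-0.865,-0.024,0.1]]' 40
python3 - <<'E'
from go import *
P,Q=cur();print(P,gp(P,Q),Q.apply([0,0,1]),np.round(telemetry.get_state()['qpos'],3))
E
```

```text
time: 18.65
eef_pos: [0.4486, 0.1205, 0.0841]
tcp_rot: [0.94, 0.0, -0.342, -0.002]
contact_force: [0.2, 0.1, -0.5]
opening: 0.244
[0.4486 0.1205 0.0841] [0.4606 0.1205 0.0984] [-0.6429  0.003  -0.766 ] [0.031 0.409 1.831 0.023 1.599 1.593]
```

```bash
cat > tip.py <<'E'
from go import *
import sys
def plan(P,Q,lst,F,y,g=.05,bias=0,yw=0):
    for phi,a in lst:
        f=np.radians(phi); Pg=(F+(g*np.sin(f)-.011*np.cos(f)),y,g*np.cos(f)+.011*np.sin(f)-bias)
        p,Rn=tcp(Pg,yw,a); print(phi,a,np.round(Pg,4),rel(P,Q,p,Rn).tolist(),'low',round(p[2]-.011*abs(np.sin(np.radians(a))),4))
E
python3 - <<'E'
from tip import *
P,Q=cur();print(P,gp(P,Q))
p,Rn=tcp((.46,.12,.048),0,-40); print('pre',rel(P,Q,p,Rn))
plan(P,Q,[(40,-40),(42,-39),(44,-37),(46,-34),(48,-31),(50,-28),(52,-25),(54,-22)],.46-.0237,.12,bias=.001)
E
```

```text
[0.4486 0.1205 0.0841] [0.4606 0.1205 0.0984]
pre [ 0.2128  0.0048  0.2601 -0.0019  0.0001  0.0013]
40 -40 [0.46   0.12   0.0444] [0.2284, 0.0049, 0.2785, -0.0019, 0.0001, 0.0013] low 0.023
42 -39 [0.4616 0.12   0.0435] [0.2423, 0.0049, 0.2761, -0.0019, 0.0112, 0.0013] low 0.0221
44 -37 [0.4631 0.12   0.0426] [0.2584, 0.0049, 0.274, -0.002, 0.0334, 0.0013] low 0.0211
46 -34 [0.4646 0.12   0.0416] [0.2767, 0.005, 0.272, -0.002, 0.0667, 0.0012] low 0.02
48 -31 [0.4661 0.12   0.0406] [0.295, 0.005, 0.27, -0.002, 0.1001, 0.0012] low 0.0189
50 -28 [0.4675 0.12   0.0396] [0.3133, 0.005, 0.2681, -0.0021, 0.1334, 0.0011] low 0.0179
52 -25 [0.4689 0.12   0.0385] [0.3316, 0.0051, 0.2663, -0.0021, 0.1667, 0.0011] low 0.0169
54 -22 [0.4703 0.12   0.0373] [0.3498, 0.0051, 0.2646, -0.0021, 0.2001, 0.001] low 0.0158
```

```bash
python3 -m crank '[[0.07,0,0.1,0,0,0,0.1],[0.14,0,0.2,0,0,0,0.1],[0.2,0.005,0.25,0,0,0,0.1],[0.213,0.005,0.26,0,0,0,0.1],[0.228,0.005,0.278,0,0,0,0.1],[0.242,0.005,0.276,0,0.011,0,0.1],[0.258,0.005,0.274,0,0.033,0,0.1],[0.277,0.005,0.272,0,0.067,0,0.1],[0.295,0.005,0.27,0,0.1,0,0.1],[0.313,0.005,0.268,0,0.133,0,0.1],[0.332,0.005,0.266,0,0.167,0,0.1],[0.35,0.005,0.2646,0,0.2,0,0.1]]' 40
python3 - <<'E'
from go import *
p=cam('wrist','w12');P,Q=cur();print(P,gp(P,Q),Q.apply([0,0,1])); cam('scene','s12')
s=cv2.imread('pics/s12.png')[170:360,330:500]; cv2.imwrite('pics/s12c.png',cv2.resize(s,None,fx=4,fy=3,interpolation=cv2.INTER_CUBIC))
E
```

```text
time: 19.85
eef_pos: [0.4616, 0.1197, 0.024]
tcp_rot: [0.981, 0.0, -0.192, -0.0]
contact_force: [-5.6, 0.5, 7.4]
opening: 0.247
[0.4616 0.1197 0.024 ] [0.4685 0.1197 0.0413] [-0.3734 -0.0001 -0.9277]
```

View pics/w12.png

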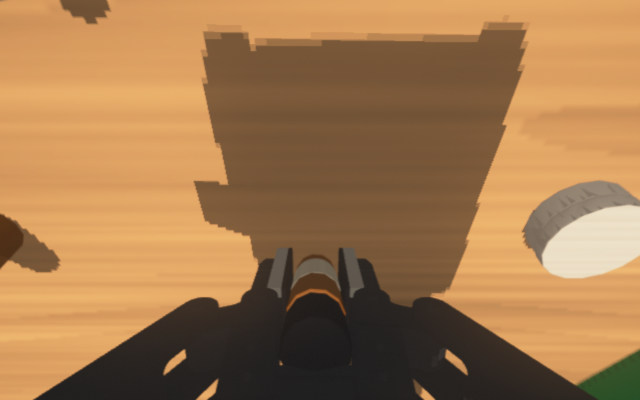

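View pics/s12c.png

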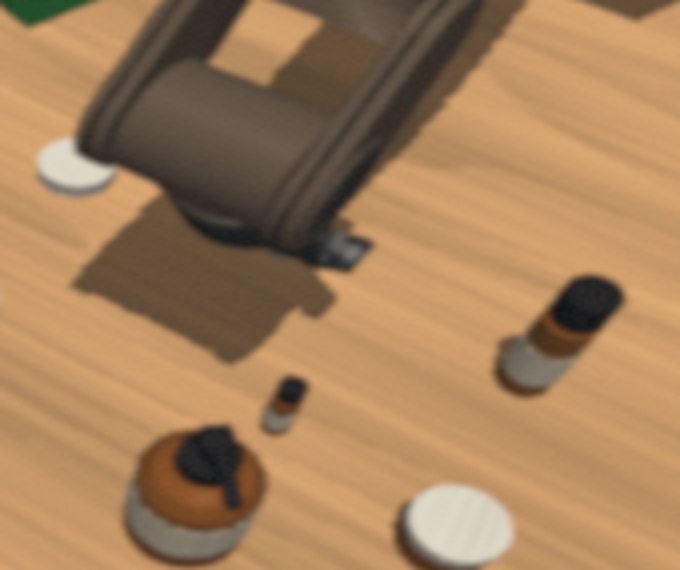

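```bash
python3 - <<'E'
from tip import *
f=np.radians(54);F=.4363
P,Q=tcp((F+.05*np.sin(f)-.011*np.cos(f),.12,.0373),0,-22)
plan(P,Q,[(54,-21),(56,-20),(58,-18),(60,-16),(62,-13),(64,-10),(66,-7),(68,-4),(70,-1),(72,2),(73,4),(74,4)],F,.12,bias=.004)
E
```

```text
54 -21 [0.4703 0.12   0.0343] [0.0097, -0.0, 0.0186, 0.0, 0.0111, 0.0] low 0.0129
56 -20 [0.4716 0.12   0.0331] [0.023, -0.0, 0.0227, 0.0, 0.0222, 0.0] low 0.0117
58 -18 [0.4729 0.12   0.0318] [0.0384, -0.0, 0.0271, 0.0, 0.0444, 0.0] low 0.0106
60 -16 [0.4741 0.12   0.0305] [0.0535, -0.0, 0.0317, 0.0, 0.0667, 0.0] low 0.0095
62 -13 [0.4753 0.12   0.0292] [0.0707, -0.0, 0.0361, 0.0, 0.1, 0.0] low 0.0085
64 -10 [0.4764 0.12   0.0278] [0.0875, -0.0, 0.0406, 0.0, 0.1333, 0.0] low 0.0075
66 -7 [0.4775 0.12   0.0264] [0.1041, -0.0, 0.0452, 0.0, 0.1667, 0.0] low 0.0065
68 -4 [0.4785 0.12   0.0249] [0.1204, -0.0, 0.0498, 0.0, 0.2, 0.0] low 0.0055
70 -1 [0.4795 0.12   0.0234] [0.1364, -0.0, 0.0543, 0.0, 0.2333, -0.0] low 0.0045
72 2 [0.4805 0.12   0.0219] [0.152, -0.0, 0.0589, 0.0, 0.2667, 0.0] low 0.0028
73 4 [0.4809 0.12   0.0211] [0.1606, -0.0, 0.0608, 0.0, 0.2889, 0.0] low 0.0017
74 4 [0.4813 0.12   0.0204] [0.1652, -0.0, 0.0645, 0.0, 0.2889, 0.0] low 0.0009
```

```bash
python3 -m crank '[[0.01,0,0.0186,0,0.011,0,0.1],[0.023,0,0.0227,0,0.022,0,0.1],[0.038,0,0.027,0,0.044,0,0.1],[0.0535,0,0.0317,0,0.067,0,0.1],[0.07,0,0.036,0,0.1,0,0.1],[0.0875,0,0.0406,0,0.133,0,0.1],[0.104,0,0.045,0,0.167,0,0.1],[0.12,0,0.05,0,0.2,0,0.1],[0.136,0,0.054,0,0.233,0,0.1],[0.152,0,0.058,0,0.267,0,0.1],[0.16,0,0.06,0,0.289,0,0.1],[0.165,0,0.0625,0,0.289,0,0.1]]' 40
python3 - <<'E'
from go import *
p=cam('wrist','w13');P,Q=cur();print(P,gp(P,Q),Q.apply([0,0,1]));print(np.round(telemetry.get_state()['contact_force'],1))
E
```

```text
time: 21.15
eef_pos: [0.485, 0.1197, 0.0071]
tcp_rot: [0.999, 0.0, 0.04, -0.0]
contact_force: [-0.9, 0.0, 7.2]
opening: 0.245
[0.4851 0.1196 0.007 ] [0.4836 0.1196 0.0256] [ 0.0783  0.0004 -0.9969]
[-0.4 -0.4  7.7]
```

View pics/w13.png

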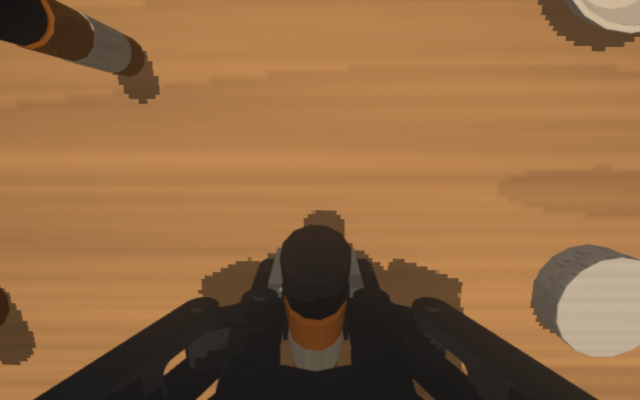

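```bash
python3 -m crank '[[0.005,0,0.008,0,0.02,0,0.1],[0.01,0,0.016,0,0.045,0,0.1],[0.014,0,0.022,0,0.06,0,0.1],[0.014,0,0.022,0,0.06,0,0.1]]' 40
python3 - <<'E'
from go import *
P,Q=cur();print(P,gp(P,Q),Q.apply([0,0,1]));print(np.round(telemetry.get_state()['contact_force'],1))
E
```

```text
time: 21.6
eef_pos: [0.4896, 0.1194, 0.0051]
tcp_rot: [0.996, 0.0, 0.089, 0.0]
contact_force: [2.6, -1.9, 9.1]
opening: 0.244
[0.4896 0.1194 0.0051] [0.4863 0.1194 0.0235] [ 0.1773 -0.0001 -0.9842]
[ 2.6 -1.9  9.1]
```

```bash
python3 - <<'E'
from go import *
P,Q=cur()
p,Rn=tcp((.486,.10,.15),0,-5); print(rel(P,Q,p,Rn))
E
python3 -m crank '[[0,0,-0.15,0,0,0,0.1],[0.05,0,-0.35,0,-0.05,0,0.1],[0.1,0.03,-0.6,0,-0.1,0,0.1],[0.13,0.06,-0.82,0,-0.14,0,0.1],[0.138,0.128,-0.845,0,-0.168,0,0.1],[0.138,0.128,-0.845,0,-0.168,0,0.1],[0.138,0.128,-0.845,0,-0.168,0,0.1]]' 40
python3 - <<'E'
from go import *
p=cam('wrist','w14');P,Q=cur();print(P,gp(P,Q),Q.apply([0,0,1])); q=cam('top','t14'); cam('scene','s14')
s=cv2.imread('pics/s14.png')[150:340,290:460]; cv2.imwrite('pics/s14c.png',cv2.resize(s,None,fx=4,fy=3,interpolation=cv2.INTER_CUBIC))
print(telemetry.get_state()['opening'])
import pickle; pickle.dump((p,P,Q.as_quat()),open('w14.pkl','wb'))
E
```

```text
[ 0.1146  0.1295 -0.8348  0.0001 -0.169   0.0006]
time: 22.3
eef_pos: [0.4838, 0.1003, 0.1289]
tcp_rot: [0.999, -0.0, -0.049, -0.0]
contact_force: [0.7, 0.9, -2.0]
opening: 0.246
[0.4831 0.1005 0.1281] [0.4849 0.1005 0.1467] [-0.0987  0.0005 -0.9951]
0.24457874160838053
```

View pics/w14.png

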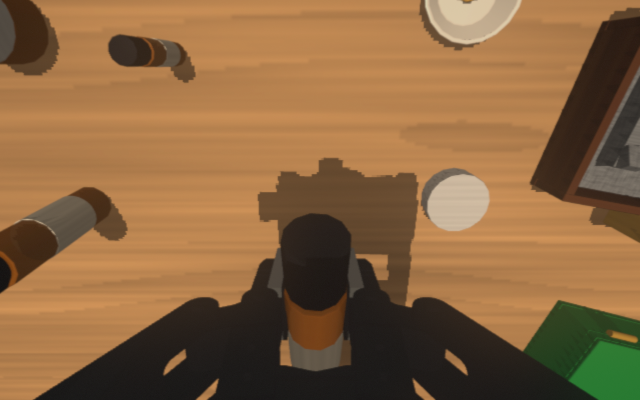

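View pics/s14c.png

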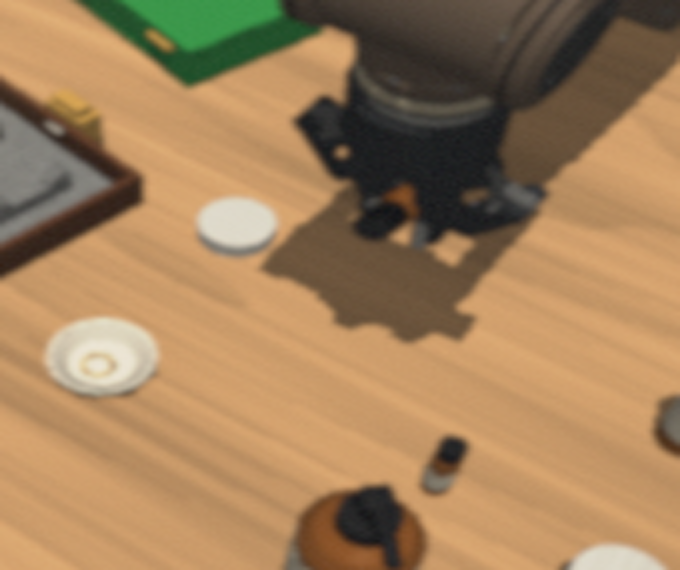

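```bash
python3 - <<'E'
from go import *
import pickle
p,P,q=pickle.load(open('w14.pkl','rb'));Q=R.from_quat(q)
for psi in (65,70,75,80,85,90):
    s=np.radians(psi); ax=np.array([np.sin(s),0,-np.cos(s)]); n=np.array([np.cos(s),0,np.sin(s)])
    G=np.array([0,0,-OFF])
    f=lambda L,o: round(float(proj(p,P+Q.apply(G+L*ax+o*n))[0]),1)
    print(psi,'end far/near',f(.046,.0105),f(.046,-.0105),f(.046,0),'capbase(~.061) upper',f(.011,-.0105),f(.016,-.0105))
im=cv2.imread('pics/w14.png')[195:385,255:375]; cv2.imwrite('pics/w14c.png',cv2.resize(im,None,fx=4,fy=4,interpolation=cv2.INTER_CUBIC))
E
```

```text
65 end far/near 185.7 229.5 206.0 capbase(~.061) upper 295.0 287.2
70 end far/near 181.1 218.3 198.3 capbase(~.061) upper 291.3 282.4
75 end far/near 177.7 208.4 191.8 capbase(~.061) upper 287.6 277.8
80 end far/near 175.4 199.8 186.6 capbase(~.061) upper 284.0 273.2
85 end far/near 174.1 192.4 182.6 capbase(~.061) upper 280.3 268.9
90 end far/near 173.8 186.4 179.6 capbase(~.061) upper 276.8 264.8
```

View pics/w14c.png

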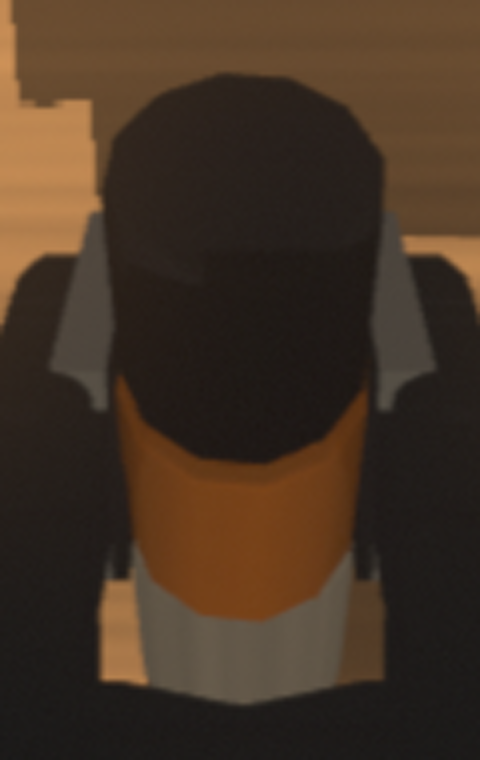

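```bash
python3 - <<'E'
from go import *
import pickle
from scipy.optimize import least_squares
p,P,q=pickle.load(open('w14.pkl','rb'));Q=R.from_quat(q)
def rc(v): return np.array(proj(p,P+Q.apply(v)))
def model(x):
    psi,L,cb,dz=x; s=np.radians(psi); ax=np.array([np.sin(s),0,-np.cos(s)]); n=np.array([np.cos(s),0,np.sin(s)]); G=np.array([0,0,-OFF-dz]); r=.0105
    E=G+L*ax; B=G+cb*ax
    w=rc(E+[0,r,0])[1]-rc(E-[0,r,0])[1]
    return np.array([rc(E+r*n)[0],rc(E-r*n)[0],abs(w),rc(B-r*n)[0]])
obs=np.array([213.3,257.,68.,310.5])
print(least_squares(lambda x:np.r_[(model(x)-obs)/[1,2,1,1],(x[3])/.003e0*.3,(x[1]-.046)/.004],[65,.046,.015,0],x_scale=[10,.01,.01,.003]).x)
for psi in(50,55,60,65,70):
  f=least_squares(lambda x:np.r_[(model([psi,x[0],x[1],x[2]])-obs)/[1,2,1,1]],[.046,.015,0],x_scale=[.01,.01,.003]); print(psi,f.x,f.fun)
E
```

```text
[71.5405  0.0371  0.0133  0.0152]
50 [ 0.042  -0.0035 -0.0037] [-3.2145  5.7837 -2.7359  0.    ]
55 [0.04   0.0043 0.0011] [-2.7159  4.8152 -2.1814 -0.    ]
60 [0.0386 0.0085 0.0055] [-2.0993  3.6697 -1.5736 -0.    ]
65 [0.0377 0.0111 0.0098] [-1.3579  2.3421 -0.9379 -0.    ]
70 [0.0371 0.0128 0.0139] [-0.4869  0.8294 -0.3053  0.    ]
```

```bash
python3 - <<'E'
from go import *
P,Q=cur()
p,Rn=tcp((.515,-.04,.19),40,-5); print(rel(P,Q,p,Rn))
E
python3 -m crank '[[0.05,0.2,-0.1,0,0,-0.1,0.1],[0.1,0.4,-0.2,0,0,-0.2,0.1],[0.15,0.6,-0.26,0,0,-0.3,0.1],[0.18,0.8,-0.28,0,0,-0.4,0.1],[0.2,0.93,-0.29,0,0,-0.44,0.1],[0.2,0.93,-0.29,0,0,-0.44,0.1]]' 40
python3 - <<'E'
from go import *
P,Q=cur();print(P,Q.apply([0,0,1]),yaw(Q))
p,Rn=tcp((.524,-.165,.19),79.6,-5); print(rel(P,Q,p,Rn))
E
```

```text
[ 0.1762  0.9444 -0.3101 -0.0417  0.0076 -0.4424]
time: 23.05
eef_pos: [0.5181, -0.0408, 0.1688]
tcp_rot: [0.94, 0.337, -0.046, -0.017]
contact_force: [-0.3, 0.4, -1.0]
opening: 0.241
[ 0.5181 -0.0408  0.1688] [-0.0981  0.0003 -0.9952] 39.59518041201632
[-0.5056  0.67   -0.0212 -0.0745 -0.021  -0.4428]
```

```bash
python3 -m crank '[[-0.15,0.2,0,-0.02,-0.005,-0.1,0.1],[-0.3,0.4,-0.01,-0.04,-0.01,-0.2,0.1],[-0.4,0.55,-0.02,-0.055,-0.015,-0.3,0.1],[-0.48,0.64,-0.02,-0.07,-0.02,-0.39,0.1],[-0.506,0.67,-0.02,-0.0745,-0.021,-0.443,0.1],[-0.506,0.67,-0.02,-0.0745,-0.021,-0.443,0.1],[-0.506,0.67,-0.02,-0.0745,-0.021,-0.443,0.1]]' 40
python3 - <<'E'
from go import *
import pickle
p=cam('wrist','w15');q=cam('scene','s15');P,Q=cur();print(P,gp(P,Q),Q.apply([0,0,1]),yaw(Q),np.round(telemetry.get_state()['qpos'],2))
pickle.dump((p,q,P,Q.as_quat()),open('w15.pkl','wb'))
u=np.array(proj(q,gp(P,Q))).astype(int); print(u)
s=cv2.imread('pics/s15.png')[u[0]-35:u[0]+35,u[1]-45:u[1]+45]; cv2.imwrite('pics/s15c.png',cv2.resize(s,None,fx=8,fy=8,interpolation=cv2.INTER_CUBIC))
E
```

```text
time: 23.75
eef_pos: [0.5236, -0.1638, 0.171]
tcp_rot: [0.768, 0.64, -0.033, 0.027]
contact_force: [0.0, -0.7, -1.2]
opening: 0.244
[ 0.524  -0.164   0.1714] [ 0.5243 -0.1624  0.19  ] [-0.0155 -0.085  -0.9963] 79.69325685049218 [-0.45  0.06  1.95 -0.09  1.11 -0.23]
[160 282]
```

View pics/w15.png

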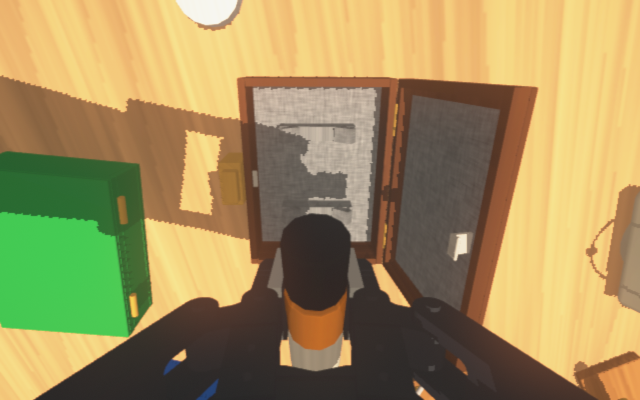

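View pics/s15c.png

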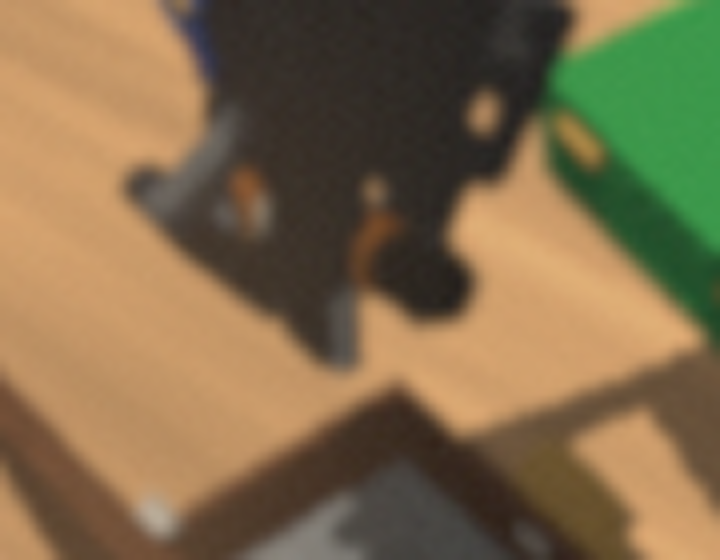

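```bash
python3 - <<'E'
from go import *
import pickle
p,q,P,qq=pickle.load(open('w15.pkl','rb'));Q=R.from_quat(qq)
def sc(v):
    r,c=proj(q,P+Q.apply(v)); return np.round([(c-(282-45)+.5)*8,(r-125+.5)*8],0)
print('tcp',sc(np.zeros(3)))
for dz in(.0,.005,.01):
  for psi in(50,60,70,80,90):
    s=np.radians(psi); ax=np.array([np.sin(s),0,-np.cos(s)]);G=np.array([0,0,-OFF-dz]); L=.046-dz
    print(dz,psi,'foot',sc(G-(.096-L)*ax),'capbase',sc(G+(L-.034)*ax),'capend',sc(G+L*ax))
E
```

```text
tcp [370. 328.]
0.0 50 foot [291. 276.] capbase [388. 287.] capend [446. 294.]
0.0 60 foot [279. 250.] capbase [391. 294.] capend [457. 321.]
0.0 70 foot [270. 224.] capbase [393. 301.] capend [466. 346.]
0.0 80 foot [263. 200.] capbase [394. 306.] capend [471. 368.]
0.0 90 foot [259. 178.] capbase [395. 312.] capend [473. 388.]
0.005 50 foot [283. 264.] capbase [379. 275.] capend [437. 281.]
0.005 60 foot [269. 235.] capbase [381. 279.] capend [447. 305.]
0.005 70 foot [259. 207.] capbase [382. 282.] capend [454. 327.]
0.005 80 foot [252. 180.] capbase [383. 286.] capend [459. 348.]
0.005 90 foot [248. 156.] capbase [383. 289.] capend [461. 366.]
0.01 50 foot [274. 252.] capbase [370. 262.] capend [428. 268.]
0.01 60 foot [260. 221.] capbase [371. 263.] capend [437. 289.]
0.01 70 foot [248. 189.] capbase [371. 264.] capend [443. 308.]
0.01 80 foot [240. 160.] capbase [371. 265.] capend [447. 327.]
0.01 90 foot [236. 133.] capbase [371. 266.] capend [449. 342.]
```

```bash
python3 - <<'E'
from go import *
import pickle
from scipy.optimize import fsolve
p,q,P,qq=pickle.load(open('w15.pkl','rb'));Q=R.from_quat(qq)
def sc(v):
    r,c=proj(q,P+Q.apply(v)); return np.array([(c-(282-45)+.5)*8,(r-125+.5)*8])
for pt,x in (((128,185),0),((128,185),.011),((128,185),-.011),((570,20),0),((150,215),0)):
    print(pt,x,fsolve(lambda v: sc(np.array([x,v[0],v[1]]))-pt,[.07,-.08]))
def wr(v): r,c=proj(p,P+Q.apply(v)); return np.round([c,r])
print('wrist knuckle',wr(np.array([0,.075,-.06])),wr(np.array([0.011,.075,-.06])))
E
python3 - <<'E'
import cv2
im=cv2.imread('pics/s15.png')[60:220,190:390]; cv2.imwrite('pics/s15d.png',cv2.resize(im,None,fx=4,fy=3.7,interpolation=cv2.INTER_CUBIC))
E
```

```text
(128, 185) 0 [ 0.0691 -0.1088]
(128, 185) 0.011 [ 0.0752 -0.1228]
(128, 185) -0.011 [ 0.0631 -0.0948]
(570, 20) 0 [-0.0709 -0.0766]
(150, 215) 0 [ 0.0643 -0.0943]
wrist knuckle [570. 364.] [579. 333.]
```

View pics/s15d.png

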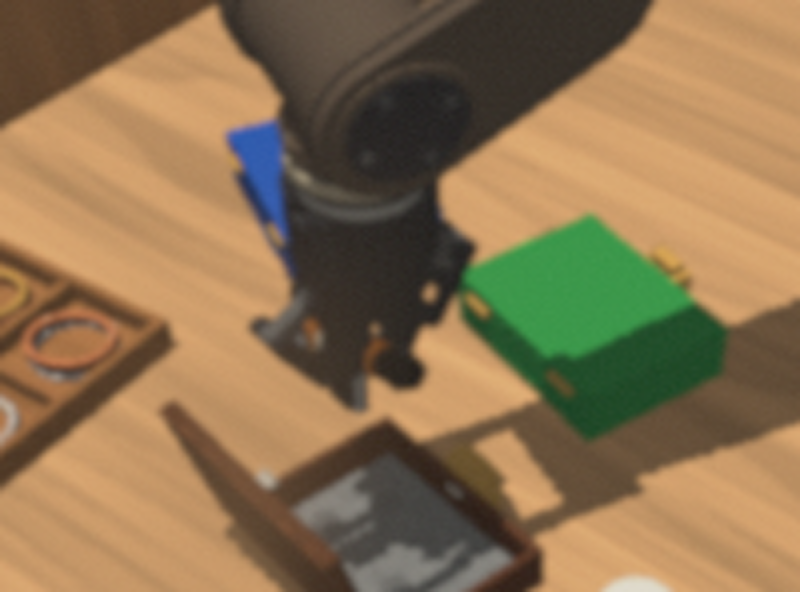

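```bash
python3 - <<'E'
import cv2
im=cv2.imread('pics/w10.png')[215:375,255:375]; cv2.imwrite('pics/w10c.png',cv2.resize(im,None,fx=3.7,fy=3.7,interpolation=cv2.INTER_CUBIC))
im=cv2.imread('pics/w15.png')[195:385,255:375]; cv2.imwrite('pics/w15c.png',cv2.resize(im,None,fx=3.1,fy=3.1,interpolation=cv2.INTER_CUBIC))
E
```

```text
(no output)
```

View pics/w10c.png

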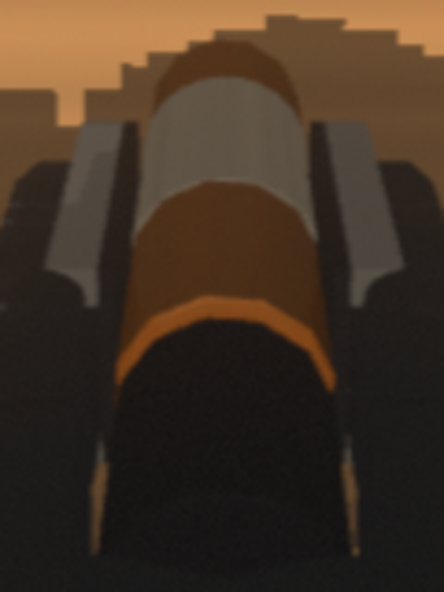

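View pics/w15c.png

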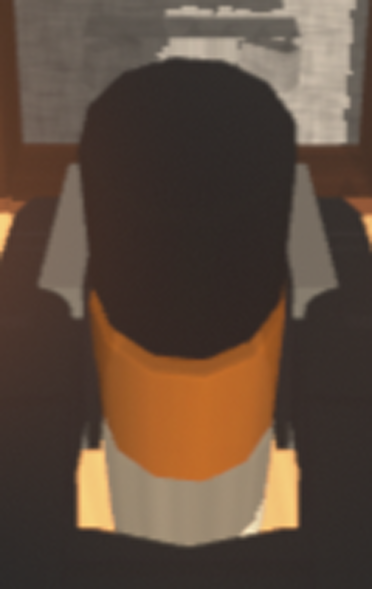

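```bash
python3 - <<'E'
from go import *
import pickle
from scipy.optimize import least_squares
p,P,q=pickle.load(open('w14.pkl','rb'));Q=R.from_quat(q)
# camera is fixed in tool: build tool->cam from w14
def tp(v): return np.array(proj(p,P+Q.apply(v)))
# w10: bottle axis at tool (xb, 0), vertical, foot at tool z=+.0315
def w10row(xb,s,r,zf=.0315): return tp(np.array([xb+r,0,zf-s]))[0]
f=least_squares(lambda v:[w10row(v[0],0,.011)+v[1]-225.8,w10row(v[0],.096,.0105)+v[1]-348.8],[0,0]); xb,b=f.x; print('xb,bias',f.x)
pos={}
for n,row,r in(('lab0',235.8,.011),('lab1',263.6,.011),('sh',295.5,.011),('cap',301.5,.0105)):
    pos[n]=least_squares(lambda v:w10row(xb,v[0],r)+b-row,[.05]).x[0]
print(pos)
def model(psi,ex,ez,bias):
    s=np.radians(psi); ax=np.array([np.sin(s),0,-np.cos(s)]); n=np.array([np.cos(s),0,np.sin(s)]); E=np.array([ex,0,ez]); at=lambda S,o:E+(S-.096)*ax+o*n
    w=abs(tp(at(.096,0)+[0,.0105,0])[1]-tp(at(.096,0)-[0,.0105,0])[1])
    return np.array([tp(at(.096,.0105))[0]+bias,tp(at(.096,-.0105))[0]+bias,w,tp(at(pos['cap'],-.0105))[0]+bias,tp(at(pos['sh'],-.011))[0]+bias,tp(at(pos['lab1'],-.011))[0]+bias])
obs=np.array([213.3,257,69,310.6,316,349.9])
for bias in(0,b):
    f=least_squares(lambda v:(model(*v,bias)-obs)/[1,3,1,1,1,1],[65,.036,-.04],x_scale=[10,.01,.01]); psi,ex,ez=f.x; s=np.radians(psi)
    # crossing of axis nearest tool axis x=0
    L=ex/np.sin(s); print('bias',bias,f.x,f.fun,'axis crosses x=0 at z',ez+L*np.cos(s),'S there',.096-L)
E
```

```text
xb,bias [-0.0019  1.0641]
{'lab0': np.float64(0.014466051109189153), 'lab1': np.float64(0.04529800930396241), 'sh': np.float64(0.06978420860606399), 'cap': np.float64(0.07274400070862719)}
bias 0 [65.9533  0.0348 -0.0474] [-0.126   2.2889  0.0486 -1.1431 -0.2593  0.7407] axis crosses x=0 at z -0.03184205502805585 S there 0.05784028318515058
bias 1.064050391057468 [65.8449  0.0352 -0.0473] [-0.1089  2.2738  0.0677 -1.1493 -0.2654  0.7419] axis crosses x=0 at z -0.031550178012274284 S there 0.05745360497111072
```

```bash
python3 - <<'E'
import cv2
im=cv2.imread('pics/w15.png')[65:225,225:415]; cv2.imwrite('pics/w15d.png',cv2.resize(im,None,fx=4.2,fy=3.7,interpolation=cv2.INTER_CUBIC))
E
```

```text
(no output)
```

View pics/w15d.png

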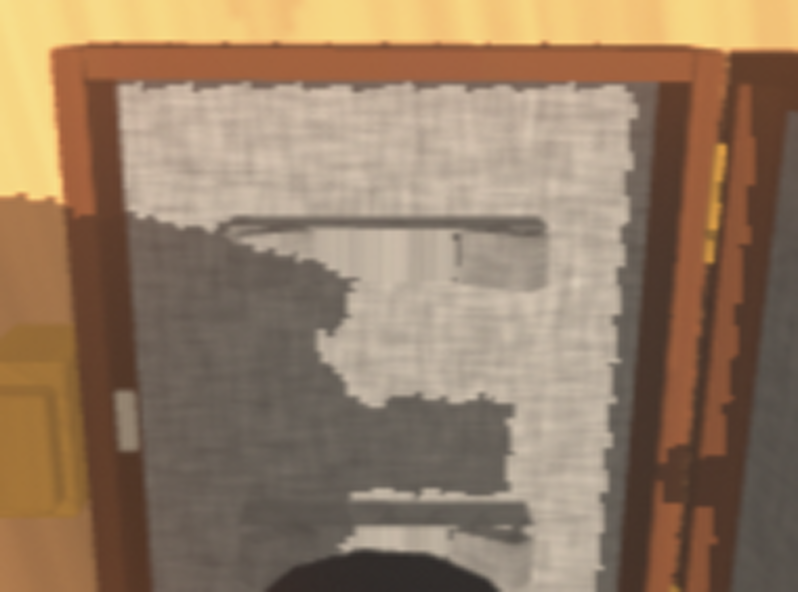

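```bash
python3 - <<'E'
from go import *
import pickle
p,q,P,qq=pickle.load(open('w15.pkl','rb'))
S=lambda X,Y:((Y+.5)/3.7-.5+65,(X+.5)/4.2-.5+225)
c=np.array([.9836,-.1805]);n=np.array([.1805,.9836]);m=np.array([.5244,-.165])
def ci(X): return np.round([(X[:2]-m)@c,(X[:2]-m)@n],4)
for (l,r,y) in ((119,656,95),(133,640,300),(146,626,530)):
    print(y,[(z,ci(atz(p,*S(l,y),z)),ci(atz(p,*S(r,y),z)),round(float(np.linalg.norm(atz(p,*S(l,y),z)-atz(p,*S(r,y),z))),4)) for z in(0,.003,.006,.009)])
print('rim outer/inner', [ci(atz(p,*S(x,y),.04)) for x,y in((53,52),(88,83),(693,83),(726,52))])
print('rest far top edge / left,right', [ (z,ci(atz(p,*S(232,222),z)),ci(atz(p,*S(545,222),z)),ci(atz(p,*S(232,500),z)),ci(atz(p,*S(528,500),z))) for z in(.02,.03,.04)])
print('strike/ground check ring: case centre', ci(atz(p,*S(128,420),.04)))
E
```

```text
95 [(0, array([-0.0546,  0.0688]), array([0.0554, 0.0691]), 0.11), (0.003, array([-0.0541,  0.069 ]), array([0.0548, 0.0693]), 0.1089), (0.006, array([-0.0536,  0.0692]), array([0.0543, 0.0694]), 0.1078), (0.009, array([-0.053 ,  0.0694]), array([0.0537, 0.0696]), 0.1068)]
300 [(0, array([-0.0547,  0.0207]), array([0.0555, 0.021 ]), 0.1102), (0.003, array([-0.0542,  0.0214]), array([0.0549, 0.0216]), 0.1091), (0.006, array([-0.0537,  0.022 ]), array([0.0544, 0.0223]), 0.1081), (0.009, array([-0.0532,  0.0227]), array([0.0538, 0.0229]), 0.107)]
530 [(0, array([-0.0555, -0.0408]), array([ 0.0565, -0.0405]), 0.1121), (0.003, array([-0.055 , -0.0395]), array([ 0.056 , -0.0393]), 0.111), (0.006, array([-0.0545, -0.0383]), array([ 0.0554, -0.038 ]), 0.1099), (0.009, array([-0.0539, -0.037 ]), array([ 0.0548, -0.0368]), 0.1088)]
rim outer/inner [array([-0.0587,  0.0794]), array([-0.0529,  0.0736]), array([0.0544, 0.0738]), array([0.0597, 0.0797])]
rest far top edge / left,right [(0.02, array([-0.0305,  0.0429]), array([0.0317, 0.043 ]), array([-0.0329, -0.0244]), array([ 0.0311, -0.0243])), (0.03, array([-0.0294,  0.0444]), array([0.0306, 0.0446]), array([-0.0318, -0.0205]), array([ 0.0299, -0.0204])), (0.04, array([-0.0284,  0.046 ]), array([0.0294, 0.0461]), array([-0.0307, -0.0166]), array([ 0.0288, -0.0165]))]
strike/ground check ring: case centre [-0.0504  0.0025]
```

```bash
python3 - <<'E'
import cv2,numpy as np
a=cv2.resize(cv2.imread('pics/w12.png')[230:385,255:375],None,fx=3.3,fy=3.3,interpolation=cv2.INTER_CUBIC)
b=cv2.resize(cv2.imread('pics/w13.png')[215:370,255:375],None,fx=3.3,fy=3.3,interpolation=cv2.INTER_CUBIC)
im=np.hstack([a,b]); im=np.clip(im.astype(float)*1.6,0,255).astype('uint8'); cv2.imwrite('pics/w1213.png',im); print(im.shape,a.shape)
E
```

```text
(512, 792, 3) (512, 396, 3)
```

View pics/w1213.png

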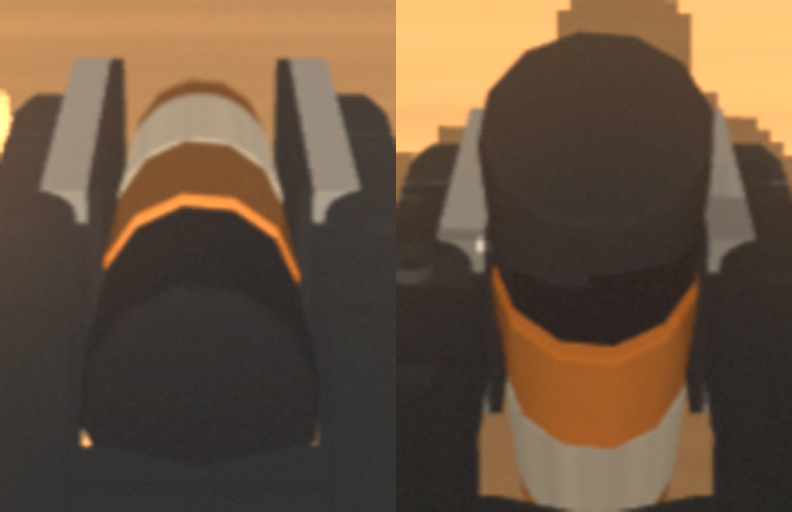

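```bash
cat > fitb.py <<'E'
from go import *
import pickle
from scipy.optimize import least_squares
p,P,q=pickle.load(open('w14.pkl','rb'));Q=R.from_quat(q)
def tp(v): return np.array(proj(p,P+Q.apply(v)))
pos=dict(foot=0,lab0=.0145,lab1=.0453,sh=.0698,cap=.0727)
def fit(obs,side,x0,bias=.5):
    # obs: far,near,width, and marks; side -1: upper(-n) side marks visible ; +1
    def mod(v):
        psi,ex,ez=v; s=np.radians(psi); ax=np.array([np.sin(s),0,-np.cos(s)]); n=np.array([np.cos(s),0,np.sin(s)]); E=np.array([ex,0,ez]); at=lambda S,o:E+(S-.096)*ax+o*n
        o=[]
        for k,val,sg in obs:
            if k=='far': m=tp(at(.096,.0105))[0]+bias
            elif k=='near': m=tp(at(.096,-.0105))[0]+bias
            elif k=='w': m=abs(tp(at(.096,0)+[0,.0105,0])[1]-tp(at(.096,0)-[0,.0105,0])[1])
            else: m=tp(at(pos[k],side*(.0105 if k=='cap' else .011)))[0]+bias
            o.append((m-val)/sg)
        return o
    f=least_squares(mod,x0,x_scale=[10,.01,.01]); psi,ex,ez=f.x; s=np.radians(psi); L=ex/np.sin(s)
    C=np.array([ex-.048*np.sin(s),ez+.048*np.cos(s)])
    print('psi %.1f'%psi,'cross z %.4f S %.4f'%(ez+L*np.cos(s),.096-L),'centre tool x,z',C,'resid',np.round(f.fun,1))
    return f.x
E
python3 - <<'E'
from fitb import *
fit([('far',213.3,1),('near',257,3),('w',69,1),('cap',310.6,1),('sh',316,1),('lab1',349.9,1)],-1,[65,.036,-.04])
fit([('far',224.7,1),('near',282,3),('w',69,1),('cap',319.5,1),('sh',324,1),('lab1',350.4,1)],-1,[55,.036,-.04])
fit([('far',317,2),('near',369,3),('w',71,1),('cap',293,1),('sh',289,1),('lab1',273,1),('lab0',258.8,1),('foot',254.8,1)],1,[20,.015,-.06])
E
```

```text
psi 65.9 cross z -0.0317 S 0.0577 centre tool x,z [-0.0088 -0.0278] resid [-0.1  2.3  0.  -1.1 -0.3  0.7]
psi 60.0 cross z -0.0314 S 0.0605 centre tool x,z [-0.0108 -0.0252] resid [ 0.4  0.3  0.4 -0.7 -0.   0.3]
psi 14.9 cross z -0.0483 S 0.0866 centre tool x,z [-0.0099 -0.011 ] resid [-1.1  4.7 -1.8 -1.  -0.5  0.   0.6 -0.3]
```

```bash
cat > bt.py <<'E'
from go import *
def bot(psi,C):
    s=np.radians(psi); ax=np.array([np.sin(s),0,-np.cos(s)]); C=np.array([C[0],0,C[1]]); return C-.048*ax,C,C+.048*ax,ax
def show(p,Rn,psi=66,C=(-.0088,-.0278)):
    f,c,e,ax=bot(psi,C); return 'foot',p+Rn.apply(f),'cap',p+Rn.apply(e),'axis',Rn.apply(ax)
# TCP so that bottle foot centre is at world F
def tcpfoot(F,yw,a,psi=66,C=(-.0088,-.0278)):
    Rn=Rt(yw,a); return np.array(F)-Rn.apply(bot(psi,C)[0]),Rn
E
python3 - <<'E'
from bt import *
P,Q=cur();print(P,yaw(Q)); print(show(P,Q))
p1,R1=np.array([.53,-.04,.19]),Rt(130,25); print('1',rel(P,Q,p1,R1))
p2,R2=tcpfoot((.46,.08,.04),180,66); print('tcp2',p2,show(p2,R2),R2.apply([0,0,1])); print('2',rel(p1,R1,p2,R2))
E
```

```text
[ 0.524  -0.164   0.1714] 79.69325685049218
('foot', array([ 0.5147, -0.2149,  0.1842]), 'cap', array([ 0.5309, -0.1256,  0.2155]), 'axis', array([0.1692, 0.93  , 0.3263]))
1 [ 0.8066 -0.1083 -0.1943  0.0983  0.311  -0.5564]
tcp2 [0.431  0.08   0.0847] ('foot', array([0.46, 0.08, 0.04]), 'cap', array([0.46 , 0.08 , 0.136]), 'axis', array([-0., -0.,  1.])) [-0.9135  0.     -0.4067]
2 [ 0.6432  0.0088  1.0743  0.4044  0.4258 -0.3974]
```

```bash
python3 -m crank '[[0.2,-0.03,-0.1,0.02,0.05,-0.09,0.1],[0.4,-0.05,-0.19,0.04,0.1,-0.18,0.1],[0.6,-0.08,-0.19,0.05,0.16,-0.27,0.1],[0.75,-0.1,-0.19,0.07,0.22,-0.36,0.1],[0.807,-0.108,-0.194,0.085,0.27,-0.45,0.1],[0.807,-0.108,-0.194,0.098,0.311,-0.53,0.1],[0.807,-0.108,-0.194,0.098,0.311,-0.556,0.1],[0.807,-0.108,-0.194,0.098,0.311,-0.556,0.1]]' 40
python3 - <<'E'
from bt import *
P,Q=cur();print(P,yaw(Q),Q.apply([0,0,1]),np.round(telemetry.get_state()['qpos'],2))
p2,R2=tcpfoot((.46,.08,.04),180,66); print('2',rel(P,Q,p2,R2))
E
```

```text
time: 24.65
eef_pos: [0.5304, -0.0407, 0.1894]
tcp_rot: [0.413, 0.885, 0.091, -0.196]
contact_force: [0.0, 0.7, -0.6]
opening: 0.249
[ 0.5304 -0.0407  0.1894] 129.94996129868275 [-0.2722  0.3232 -0.9063] [-0.37  0.21  1.8   0.21  1.53 -1.11]
2 [ 0.6495  0.01    1.073   0.4041  0.4255 -0.398 ]
```

```bash
python3 -m crank '[[0.1,0,0.1,0.05,0.05,-0.05,0.1],[0.2,0,0.2,0.1,0.1,-0.1,0.1],[0.3,0,0.3,0.15,0.16,-0.15,0.1],[0.4,0,0.45,0.2,0.21,-0.2,0.1],[0.5,0.005,0.6,0.25,0.26,-0.25,0.1],[0.6,0.01,0.75,0.3,0.32,-0.3,0.1],[0.65,0.01,0.85,0.35,0.37,-0.35,0.1],[0.65,0.01,0.9,0.404,0.4255,-0.398,0.1],[0.65,0.01,0.9,0.404,0.4255,-0.398,0.1],[0.65,0.01,0.9,0.404,0.4255,-0.398,0.1]]' 40
python3 - <<'E'
from bt import *
cam('scene','s16');cam('top','t16');P,Q=cur();print(P,yaw(Q),Q.apply([0,0,1]),np.round(telemetry.get_state()['qpos'],2))
print(show(P,Q))
E
```

```text
time: 25.65
eef_pos: [0.4377, 0.0718, 0.1088]
tcp_rot: [0.001, 0.839, -0.001, -0.543]
contact_force: [0.4, -0.4, 1.0]
opening: 0.244
[0.4385 0.0709 0.1101] 179.69872644282572 [-0.9112  0.0008 -0.4119] [-0.05  0.59  1.7  -0.04  1.99 -1.61]
('foot', array([0.4678, 0.0708, 0.0655]), 'cap', array([0.4672, 0.0709, 0.1615]), 'axis', array([-0.0057,  0.0016,  1.    ]))
```

View pics/s16.png

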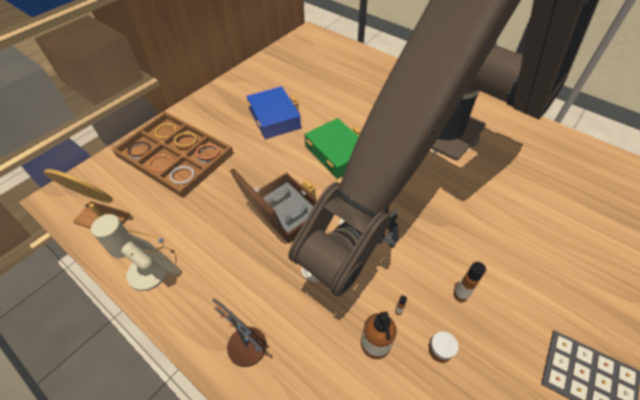

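View pics/t16.png

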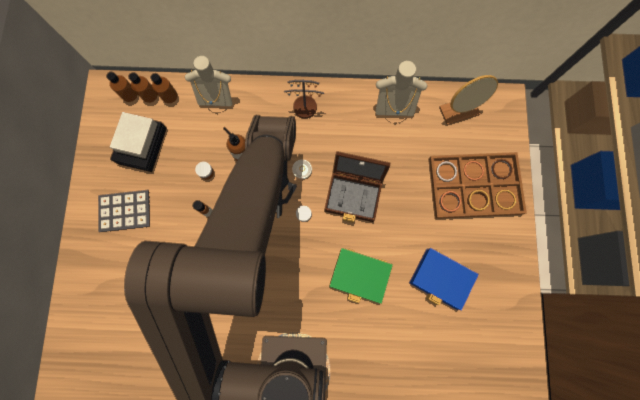

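```bash
python3 - <<'E'
from bt import *
P,Q=cur();f=P+Q.apply(bot(66,(-.0088,-.0278))[0]); print('foot',f)
T=P+np.array([0,0,-f[2]])   # touching
X=T+Q.apply([0,0,-.0262]); print('X',X)
for zb in(.004,-.003,-.007):
    print('down',zb,rel(P,Q,T+[0,0,zb],Rt(180,66)))
P1,Q1=T+[0,0,-.007],Rt(180,66)
for a in (60,54,48,42,36,30,24,18,12,6,0):
    Rn=Rt(180,a); p=X+[0,0,-.007]+Rn.apply([0,0,.0262]); print(a,rel(P1,Q1,p,Rn).tolist())
E
```

```text
foot [0.4678 0.0708 0.0655]
X [0.4624 0.0709 0.0554]
down 0.004 [-0.3737  0.0007  0.1689  0.0005  0.0036 -0.0014]
down -0.003 [-0.4162  0.0007  0.1881  0.0005  0.0036 -0.0014]
down -0.007 [-0.4405  0.0008  0.1991  0.0005  0.0036 -0.0014]
60 [-0.0173, -0.0001, -0.001, 0.0, -0.0667, 0.0]
54 [-0.0353, -0.0001, -0.0038, 0.0, -0.1333, 0.0]
48 [-0.053, -0.0001, -0.0085, -0.0, -0.2, 0.0]
42 [-0.07, -0.0001, -0.0151, -0.0, -0.2667, -0.0]
36 [-0.0863, -0.0001, -0.0234, 0.0, -0.3333, -0.0]
30 [-0.1017, -0.0001, -0.0334, -0.0, -0.4, -0.0]
24 [-0.1159, -0.0001, -0.0449, 0.0, -0.4667, -0.0]
18 [-0.1288, -0.0001, -0.0578, 0.0, -0.5333, -0.0]
12 [-0.1403, -0.0001, -0.072, -0.0, -0.6, -0.0]
6 [-0.1503, -0.0001, -0.0873, -0.0, -0.6667, 0.0]
0 [-0.1586, -0.0001, -0.1036, 0.0, -0.7333, 0.0]
```

```bash
python3 -m crank '[[-0.12,0,0.055,0,0,0,0.1],[-0.24,0,0.11,0,0.002,0,0.1],[-0.33,0,0.15,0,0.0036,0,0.1],[-0.374,0,0.169,0,0.0036,0,0.1],[-0.39,0,0.176,0,0.0036,0,0.1],[-0.405,0,0.183,0,0.0036,0,0.1],[-0.42,0,0.19,0,0.0036,0,0.1],[-0.44,0,0.199,0,0.0036,0,0.1],[-0.44,0,0.199,0,0.0036,0,0.1]]' 40
python3 - <<'E'
from bt import *
P,Q=cur();print(P,Q.apply([0,0,1]),np.round(telemetry.get_state()['contact_force'],1),show(P,Q))
E
```

```text
time: 26.65
eef_pos: [0.4384, 0.0711, 0.0422]
tcp_rot: [-0.0, 0.835, -0.0, -0.55]
contact_force: [-2.0, 0.3, 15.9]
opening: 0.242
[0.4384 0.0711 0.0422] [-0.9182 -0.0007 -0.3961] [-2.   0.3 15.9] ('foot', array([ 0.4668,  0.0711, -0.0029]), 'cap', array([0.4679, 0.0712, 0.0931]), 'axis', array([0.0116, 0.0006, 0.9999]))
```

```bash
python3 -m crank '[[-0.0173,0,-0.001,0,-0.0667,0,0.1],[-0.0353,0,-0.0038,0,-0.1333,0,0.1],[-0.053,0,-0.0085,0,-0.2,0,0.1],[-0.07,0,-0.0151,0,-0.2667,0,0.1],[-0.0863,0,-0.0234,0,-0.3333,0,0.1]]' 20
python3 - <<'E'
from bt import *
cam('wrist','w17');cam('scene','s17');P,Q=cur();print(P,Q.apply([0,0,1]),np.round(telemetry.get_state()['contact_force'],1))
E
```

```text
time: 27.15
eef_pos: [0.4462, 0.0714, 0.0273]
tcp_rot: [-0.0, 0.951, -0.0, -0.309]
contact_force: [-0.2, -0.4, -0.7]
opening: 0.241
[0.4458 0.0715 0.0279] [-0.5884 -0.0004 -0.8086] [-0.2  0.5 -0.9]
```

View pics/w17.png

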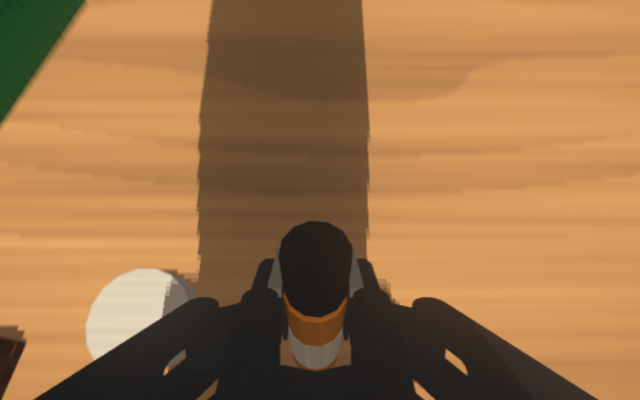

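```bash
python3 - <<'E'
from bt import *
P,Q=cur(); p1,R1=np.array([.49,.03,.19]),Rt(140,0); print('1',rel(P,Q,p1,R1))
E
python3 -m crank '[[0.02,0,-0.2,0,-0.03,0,0.1],[0.1,0.05,-0.4,0.01,-0.1,0.03,0.1],[0.2,0.15,-0.6,0.03,-0.2,0.12,0.1]]' 40
python3 - <<'E'
from bt import *
cam('wrist','w18');P,Q=cur();print(P,Q.apply([0,0,1]),yaw(Q))
im=cv2.imread('pics/w18.png')[195:385,255:375]; im=np.clip(im*1.5,0,255).astype('uint8');cv2.imwrite('pics/w18c.png',cv2.resize(im,None,fx=4,fy=3.1,interpolation=cv2.INTER_CUBIC))
for Pt,yw,a in (((.50,-.03,.20),130,0),((.524,-.15,.2),79.6,-20)): print(rel(P,Q,Pt,Rt(yw,a)))
E
```

```text
1 [ 0.3978 -0.2767 -1.0467 -0.1398 -0.3839  0.4299]
time: 27.55
eef_pos: [0.476, 0.0929, 0.1172]
tcp_rot: [0.066, 0.981, -0.041, -0.18]
contact_force: [0.3, 0.3, 0.1]
opening: 0.243
[0.4785 0.0964 0.1244] [-0.3454 -0.057  -0.9367] 171.2211875001217
[-0.0861 -0.8677 -0.4739 -0.1441 -0.183   0.4649]
[-0.3501 -1.6396 -0.4836 -0.0477 -0.2834  1.052 ]
```

View pics/w18c.png

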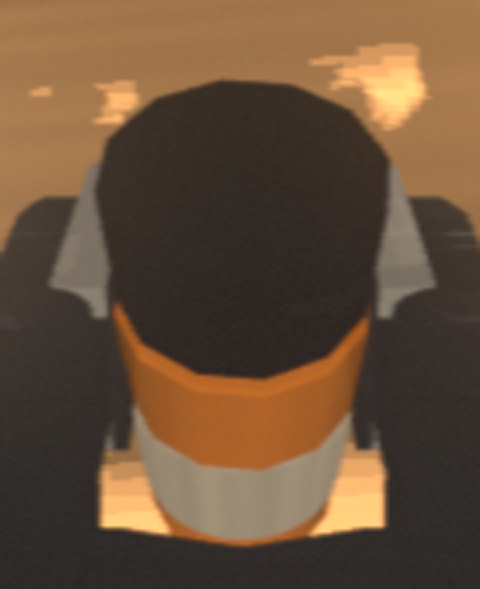

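```bash
python3 - <<'E'
from fitb import *
fit([('far',220.5,1),('w',71,1),('cap',316.7,1),('sh',322,1),('lab1',345.7,1),('lab0',368,1.5)],-1,[55,.036,-.04])
E
```

```text
psi 57.4 cross z -0.0311 S 0.0570 centre tool x,z [-0.0076 -0.0262] resid [ 0.7  0.8 -0.3 -0.7  0.2  0.2]
```

```bash
python3 - <<'E'
from bt import *
import pickle
from scipy.optimize import least_squares
p,q,P,qq=pickle.load(open('w15.pkl','rb'));Q=R.from_quat(qq)
def sc(v):
    r,c=proj(q,P+Q.apply(v)); return np.array([(c-(282-45)+.5)*8,(r-125+.5)*8])
f=least_squares(lambda v:np.r_[sc(np.array([v[0],v[1],v[2]]))-(128,185),sc(np.array([v[0],-v[1],v[2]]))-(572,20)],[0,.07,-.09]);print(f.x,f.fun)
P,Q=cur();print(P)
C=np.array([-.0076,0,-.0262])
def place(t,zc,c0=(.5247,-.1651),dy=0,yw=79.6):
    Rn=Rt(yw,-t); return np.array([c0[0],c0[1],zc])-Rn.apply(C),Rn
for zc in(.13,.06,.035):
    p2,R2=place(33,zc); print(zc,p2,'axis',R2.apply(bot(57,(0,0))[3]),'toolz',R2.apply([0,0,1]))
    for yk in(1,-1):
        K=p2+R2.apply([f.x[0],yk*f.x[1],f.x[2]]); c=np.array([.9836,-.1805]);n=np.array([.1805,.9836]); print('  knuckle case',(K[:2]-[.5247,-.1651])@c,(K[:2]-[.5247,-.1651])@n,K[2])
p1,R1=np.array([.52,-.03,.20]),Rt(125,-10)
p2,R2=place(33,.15)
print(rel(P,Q,p1,R1)); print(rel(p1,R1,p2,R2))
E
```

```text
[-0.0007  0.0649 -0.093 ] [ 18.9737  32.9506 -20.2332 -35.138 ]
[0.4785 0.0964 0.1244]
0.13 [ 0.5233 -0.1729  0.1039] axis [ 0.1805  0.9836 -0.    ] toolz [-0.0983 -0.5357 -0.8387]
  knuckle case 0.06488549122199379 0.04214373551572996 0.1822247513799492
  knuckle case -0.06488346991724266 0.04214684740093274 0.1822247513799492
0.06 [ 0.5233 -0.1729  0.0339] axis [ 0.1805  0.9836 -0.    ] toolz [-0.0983 -0.5357 -0.8387]
  knuckle case 0.06488549122199379 0.04214373551572996 0.1122247513799492
  knuckle case -0.06488346991724266 0.04214684740093274 0.11222475137994918
0.035 [ 0.5233 -0.1729  0.0089] axis [ 0.1805  0.9836 -0.    ] toolz [-0.0983 -0.5357 -0.8387]
  knuckle case 0.06488549122199379 0.04214373551572996 0.0872247513799492
  knuckle case -0.06488346991724266 0.04214684740093274 0.08722475137994919
[-0.2102 -0.8523 -0.52   -0.1075 -0.2818  0.534 ]
[-0.6926 -0.5284  0.6374  0.1861 -0.242   0.4724]
```

```bash
python3 -m crank '[[-0.05,-0.2,-0.15,-0.02,-0.06,0.08,0.1],[-0.1,-0.4,-0.3,-0.04,-0.12,0.16,0.1],[-0.15,-0.6,-0.45,-0.06,-0.18,0.25,0.1],[-0.19,-0.75,-0.52,-0.08,-0.23,0.35,0.1],[-0.21,-0.852,-0.52,-0.1,-0.28,0.44,0.1],[-0.21,-0.852,-0.52,-0.1075,-0.282,0.534,0.1],[-0.21,-0.852,-0.52,-0.1075,-0.282,0.534,0.1]]' 40
cat >> bt.py <<'E'
def place(t,zc,C,c0=(.5247,-.1651),yw=79.6,beta=3):
    b=np.array([.1805,.9836,0]); Rn=R.from_rotvec(-np.radians(beta)*b)*Rt(yw,-t); return np.array([c0[0],c0[1],zc])-Rn.apply(np.array([C[0],0,C[1]])),Rn
E
python3 - <<'E'
from bt import *
P,Q=cur();print(P,yaw(Q))
p2,R2=place(33,.15,(-.0076,-.0262)); print(p2,rel(P,Q,p2,R2))
E
```

```text
time: 28.3
eef_pos: [0.5176, -0.0331, 0.191]
tcp_rot: [0.46, 0.884, -0.043, 0.069]
contact_force: [0.6, 0.4, 0.3]
opening: 0.245
[ 0.5176 -0.0331  0.191 ] 125.08765666994583
[ 0.5246 -0.1731  0.1239] [-0.7077 -0.4913  0.5757  0.1469 -0.2589  0.4877]
```

```bash
python3 -m crank '[[-0.2,-0.12,0.08,0.03,-0.05,0.08,0.1],[-0.4,-0.25,0.16,0.05,-0.09,0.16,0.1],[-0.55,-0.4,0.25,0.08,-0.14,0.25,0.1],[-0.65,-0.45,0.35,0.1,-0.18,0.34,0.1],[-0.708,-0.491,0.48,0.13,-0.22,0.42,0.1],[-0.708,-0.491,0.576,0.147,-0.259,0.488,0.1],[-0.708,-0.491,0.576,0.147,-0.259,0.488,0.1],[-0.708,-0.491,0.576,0.147,-0.259,0.488,0.1]]' 40
python3 - <<'E'
from bt import *
import pickle
p=cam('wrist','w19');q=cam('scene','s19');P,Q=cur();print(P,yaw(Q),Q.apply([0,0,1]),np.round(telemetry.get_state()['qpos'],2),show(P,Q,57.4,(-.0076,-.0262)))
pickle.dump((p,q,P,Q.as_quat()),open('w19.pkl','wb'))
im=cv2.imread('pics/s19.png')[90:230,220:360]; cv2.imwrite('pics/s19c.png',cv2.resize(im,None,fx=4.2,fy=4.2,interpolation=cv2.INTER_CUBIC))
E
```

```text
time: 29.1
eef_pos: [0.526, -0.1723, 0.1234]
tcp_rot: [0.739, 0.611, -0.202, 0.201]
contact_force: [-1.2, 0.0, -0.1]
opening: 0.243
[ 0.5267 -0.1728  0.1252] 77.97870616173466 [-0.05   -0.544  -0.8376] [-0.26  0.16  2.01 -0.7   0.99  0.34] ('foot', array([ 0.5183, -0.212 ,  0.1516]), 'cap', array([ 0.535 , -0.1175,  0.151 ]), 'axis', array([ 0.1742,  0.9847, -0.0067]))
```

View pics/w19.png

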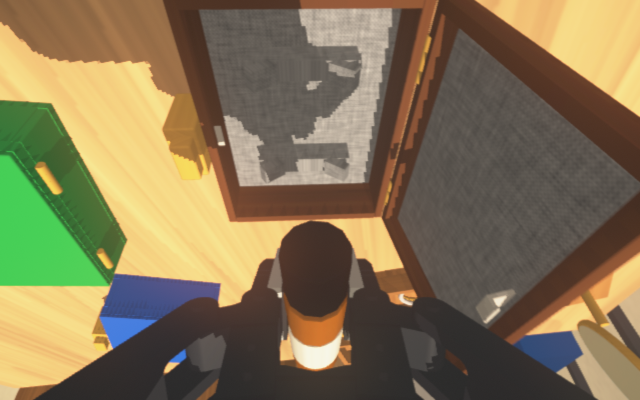

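View pics/s19c.png

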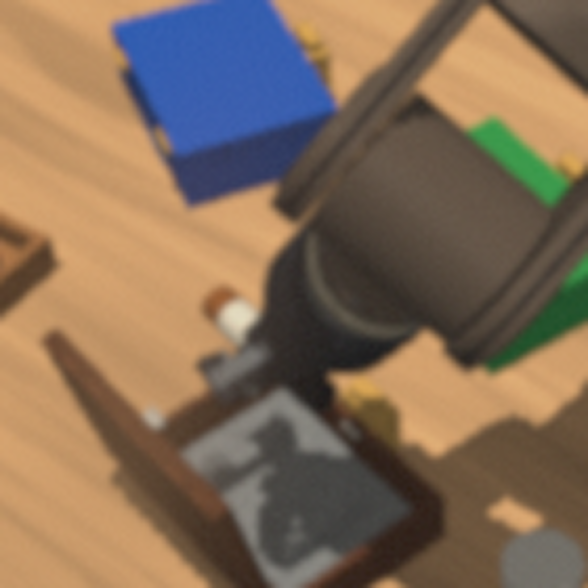

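```bash
python3 - <<'E'
from bt import *
import pickle
p,q,P,qq=pickle.load(open('w19.pkl','rb'));Q=R.from_quat(qq)
for psi,C in((57.4,(-.0076,-.0262)),(66,(-.0088,-.0278)),(50,(-.0076,-.0262))):
    f,c,e,ax=bot(psi,C)
    for nm,v in(('foot',f),('lab0',f+.0145*ax),('lab1',f+.0453*ax)):
        r,cc=proj(q,P+Q.apply(v)); print(psi,nm,'crop',np.round([(cc-220+.5)*4.2,(r-90+.5)*4.2]))
p2,R2=place(33,.15,(-.0076,-.0262));P,Q=cur(); print(p2,rel(P,Q,p2,R2))
for zc in (.15,.10,.06,.045,.038,.036): print(zc,rel(P,Q,place(33,zc,(-.0076,-.0262))[0],R2).tolist())
E
```

```text
57.4 foot crop [212. 298.]
57.4 lab0 crop [228. 312.]
57.4 lab1 crop [262. 344.]
66 foot crop [211. 287.]
66 lab0 crop [227. 304.]
66 lab1 crop [261. 341.]
50 foot crop [213. 306.]
50 lab0 crop [229. 318.]
50 lab1 crop [262. 344.]
[ 0.5246 -0.1731  0.1239] [ 0.0005 -0.0134  0.0093  0.0032 -0.0004  0.003 ]
0.15 [0.0005, -0.0134, 0.0093, 0.0032, -0.0004, 0.003]
0.1 [0.1817, -0.0314, 0.2885, 0.0032, -0.0004, 0.003]
0.06 [0.3266, -0.0458, 0.5118, 0.0032, -0.0004, 0.003]
0.045 [0.381, -0.0512, 0.5956, 0.0032, -0.0004, 0.003]
0.038 [0.4063, -0.0537, 0.6347, 0.0032, -0.0004, 0.003]
0.036 [0.4136, -0.0545, 0.6458, 0.0032, -0.0004, 0.003]
```

```bash
python3 -m crank '[[0.06,-0.02,0.1,0.003,0,0.003,0.1],[0.14,-0.028,0.22,0.003,0,0.003,0.1],[0.22,-0.035,0.35,0.003,0,0.003,0.1],[0.29,-0.043,0.46,0.003,0,0.003,0.1],[0.327,-0.046,0.512,0.003,0,0.003,0.1],[0.327,-0.046,0.512,0.003,0,0.003,0.1]]' 40
python3 - <<'E'
from bt import *
import pickle
p=cam('wrist','w20');q=cam('scene','s20');P,Q=cur();print(P,yaw(Q),Q.apply([0,0,1]),show(P,Q,57.4,(-.0076,-.0262)))
im=cv2.imread('pics/s20.png')[110:250,220:360]; cv2.imwrite('pics/s20c.png',cv2.resize(im,None,fx=4.2,fy=4.2,interpolation=cv2.INTER_CUBIC))
for zc in (.05,.045,.042,.04,.038,.036): 
    p2,R2=place(33,zc,(-.0076,-.0262)); print(zc,p2,rel(P,Q,p2,R2).tolist())
E
```

```text
time: 29.8
eef_pos: [0.5226, -0.1727, 0.0311]
tcp_rot: [0.741, 0.608, -0.203, 0.199]
contact_force: [0.3, 0.1, -1.7]
opening: 0.246
[ 0.5243 -0.1731  0.0333] 77.54957458436071 [-0.0552 -0.5436 -0.8376] ('foot', array([ 0.5157, -0.2123,  0.0597]), 'cap', array([ 0.5332, -0.1179,  0.059 ]), 'axis', array([ 0.1822,  0.9832, -0.0069]))
0.05 [ 0.5246 -0.1731  0.0239] [0.0341, -0.0015, 0.0523, -0.0001, -0.0, -0.001]
0.045 [ 0.5246 -0.1731  0.0189] [0.0522, -0.0033, 0.0802, -0.0001, -0.0, -0.001]
0.042 [ 0.5246 -0.1731  0.0159] [0.0631, -0.0043, 0.097, -0.0001, -0.0, -0.001]
0.04 [ 0.5246 -0.1731  0.0139] [0.0703, -0.005, 0.1082, -0.0001, -0.0, -0.001]
0.038 [ 0.5246 -0.1731  0.0119] [0.0776, -0.0058, 0.1193, -0.0001, -0.0, -0.001]
0.036 [ 0.5246 -0.1731  0.0099] [0.0848, -0.0065, 0.1305, -0.0001, -0.0, -0.001]
```

View pics/w20.png

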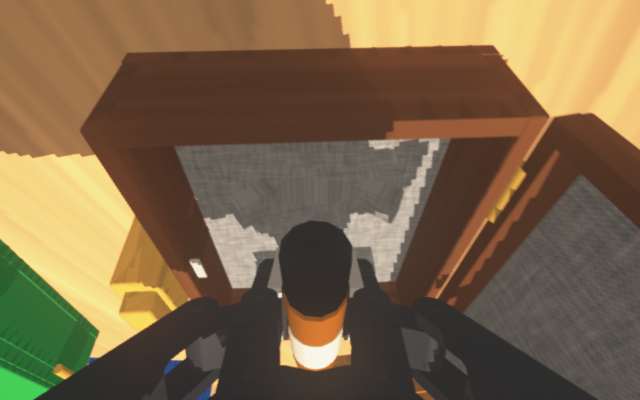

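View pics/s20c.png

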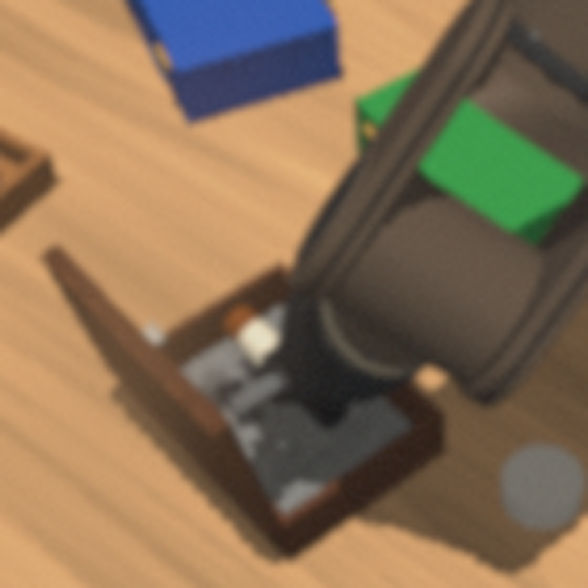

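```bash
python3 -m crank '[[0.02,-0.001,0.03,0,0,0,0.1],[0.036,-0.0015,0.056,0,0,0,0.1],[0.05,-0.003,0.077,0,0,0,0.1],[0.06,-0.004,0.092,0,0,0,0.1],[0.068,-0.005,0.105,0,0,0,0.1],[0.0735,-0.005,0.113,0,0,0,0.1],[0.0735,-0.005,0.113,0,0,0,0.1],[0.0735,-0.005,0.113,0,0,0,0.1]]' 40
python3 - <<'E'
from bt import *
P,Q=cur();print(P,yaw(Q),show(P,Q,57.4,(-.0076,-.0262)),np.round(telemetry.get_state()['contact_force'],1),np.round(telemetry.get_state()['wrist_torque'],2))
E
```

```text
time: 30.7
eef_pos: [0.5243, -0.173, 0.0125]
tcp_rot: [0.742, 0.607, -0.202, 0.201]
contact_force: [-0.3, 0.3, -0.4]
opening: 0.246
[ 0.5243 -0.173   0.0125] 77.55776117090917 ('foot', array([ 0.5157, -0.2122,  0.0389]), 'cap', array([ 0.5332, -0.1178,  0.0383]), 'axis', array([ 0.1824,  0.9832, -0.0068])) [-0.3  0.3 -0.4] [ 0.3  -0.06  0.01]
```

```bash
python3 -m crank '[[0.0018,0,0.0028,0,0,0,0.1],[0.0036,0,0.0056,0,0,0,0.1],[0.0054,0,0.0084,0,0,0,0.1],[0.0054,0,0.0084,0,0,0,0.1]]' 40
python3 -m crank '[[0.0018,0,0.0028,0,0,0,0.1],[0.0036,0,0.0056,0,0,0,0.1],[0.0036,0,0.0056,0,0,0,0.1]]' 40
python3 - <<'E'
from bt import *
P,Q=cur();print(P,show(P,Q,57.4,(-.0076,-.0262)),np.round(telemetry.get_state()['contact_force'],1))
E
```

```text
time: 31.1
eef_pos: [0.5245, -0.173, 0.0112]
tcp_rot: [0.742, 0.607, -0.202, 0.201]
contact_force: [-0.3, 0.3, -0.0]
opening: 0.244
time: 31.4
eef_pos: [0.5245, -0.1731, 0.0109]
tcp_rot: [0.742, 0.607, -0.203, 0.201]
contact_force: [-1.6, 1.8, 5.2]
opening: 0.24
[ 0.5245 -0.1731  0.0109] ('foot', array([ 0.5158, -0.2122,  0.0373]), 'cap', array([ 0.5334, -0.1179,  0.0365]), 'axis', array([ 0.183 ,  0.9831, -0.008 ])) [-1.6  1.8  5.2]
```

```bash
python3 -m crank '[[-0.0015,0,-0.0023,0,0,0,0.1],[-0.0015,0,-0.0023,0,0,0,0.2],[-0.0015,0,-0.0023,0,0,0,0.23]]' 20
python3 - <<'E'
from bt import *
import pickle
p=cam('wrist','w21');P,Q=cur();s=telemetry.get_state();print(P,np.round(s['contact_force'],1),s['opening'],np.round(s['wrist_torque'],2))
im=cv2.imread('pics/w21.png')[195:385,255:375]; im=np.clip(im*1.3,0,255).astype('uint8');cv2.imwrite('pics/w21c.png',cv2.resize(im,None,fx=4,fy=3.1,interpolation=cv2.INTER_CUBIC))
E
```

```text
time: 31.7
eef_pos: [0.5245, -0.1731, 0.0109]
tcp_rot: [0.742, 0.607, -0.202, 0.201]
contact_force: [-1.8, 1.7, 5.3]
opening: 0.247
[ 0.5245 -0.1731  0.0109] [-1.2  2.9  6.8] 0.23963564821054795 [ 0.09  0.31 -0.17]
```

View pics/w21.png

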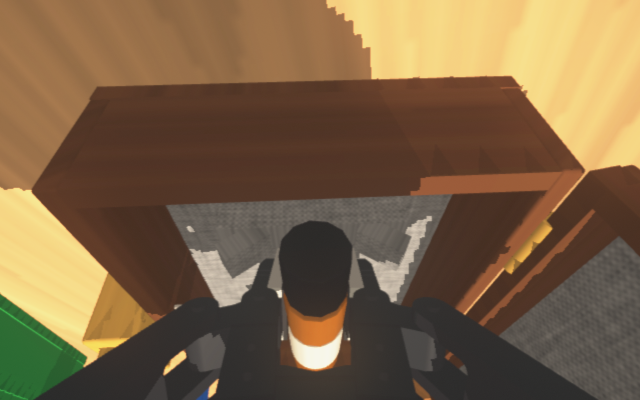

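```bash
python3 -m crank '[[0,0,0,0,0,0,0.235],[0,0,0,0,0,0,0.24],[0,0,0,0,0,0,0.243],[0,0,0,0,0,0,0.246]]' 20
python3 -m crank '[[0,0,0,0,0,0,0.249],[0,0,0,0,0,0,0.252],[0,0,0,0,0,0,0.255]]' 20
python3 - <<'E'
from bt import *
p=cam('wrist','w22');P,Q=cur();s=telemetry.get_state();print(P,np.round(s['contact_force'],1),s['opening'],np.round(s['wrist_torque'],2))
a=cv2.imread('pics/w21.png')[195:385,255:375];b=cv2.imread('pics/w22.png')[195:385,255:375]
cv2.imwrite('pics/w2122.png',cv2.resize(np.hstack([a,b]),None,fx=3.1,fy=3.1,interpolation=cv2.INTER_CUBIC)); print(np.abs(a.astype(int)-b).mean())
E
```

```text
time: 32.15
eef_pos: [0.5246, -0.1731, 0.0109]
tcp_rot: [0.742, 0.607, -0.202, 0.201]
contact_force: [-0.6, 1.6, 4.8]
opening: 0.248
time: 32.45
eef_pos: [0.5248, -0.1731, 0.0109]
tcp_rot: [0.742, 0.607, -0.202, 0.201]
contact_force: [-0.5, 0.8, 4.5]
opening: 0.252
[ 0.5248 -0.1732  0.0109] [-0.3  1.6  5.6] 0.2528721847993492 [ 0.11  0.24 -0.13]
1.8842105263157896
```

View pics/w2122.png

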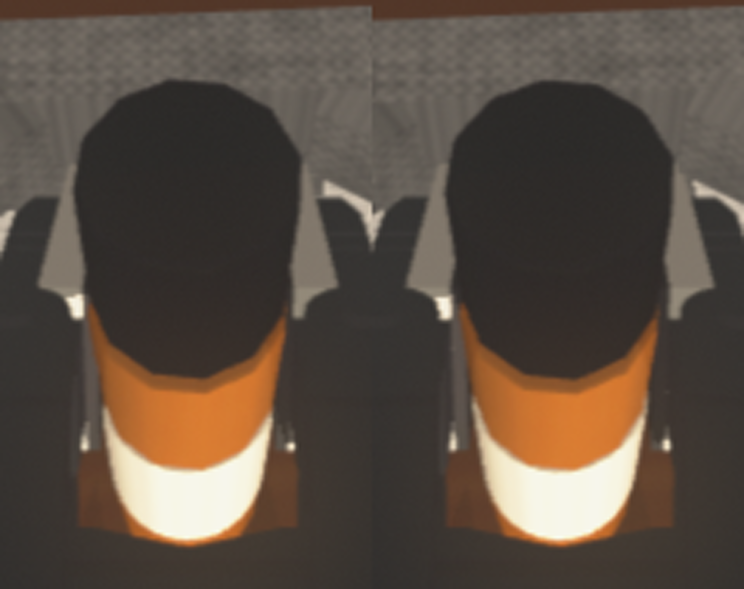

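```bash
python3 -m crank '[[0,0,0,0,0,0,0.257],[0,0,0,0,0,0,0.259],[0,0,0,0,0,0,0.261],[0,0,0,0,0,0,0.263]]' 20
python3 - <<'E'
from bt import *
p=cam('wrist','w23');P,Q=cur();s=telemetry.get_state();print(P,np.round(s['contact_force'],1),s['opening'],np.round(s['wrist_torque'],2))
a=cv2.imread('pics/w22.png')[195:385,255:375];b=cv2.imread('pics/w23.png')[195:385,255:375]
cv2.imwrite('pics/w2223.png',cv2.resize(np.hstack([a,b]),None,fx=3.1,fy=3.1,interpolation=cv2.INTER_CUBIC)); print(np.abs(a.astype(int)-b).mean())
E
```

```text
time: 32.9
eef_pos: [0.525, -0.1732, 0.0109]
tcp_rot: [0.742, 0.607, -0.202, 0.201]
contact_force: [-0.2, 1.0, 4.9]
opening: 0.262
[ 0.525  -0.1732  0.0109] [-0.4  1.3  5.1] 0.26240288921188726 [-0.03  0.18 -0.04]
15.649941520467836
```

View pics/w2223.png

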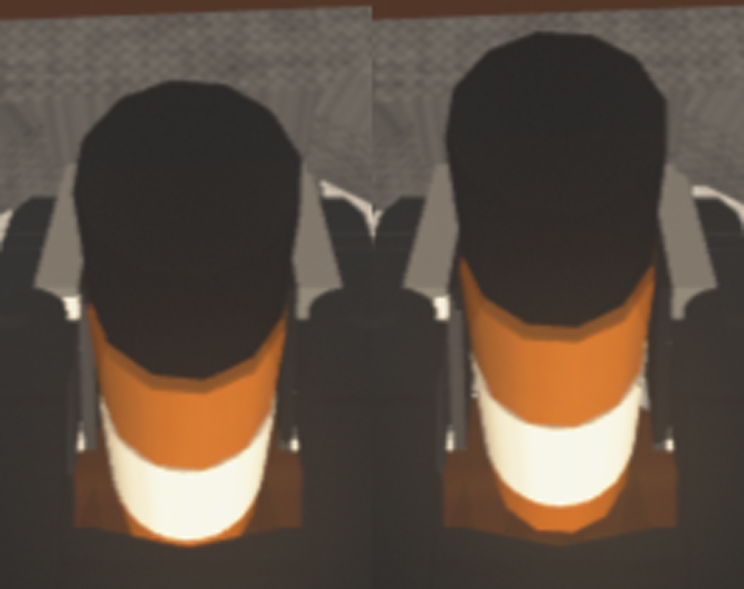

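```bash
python3 -m crank '[[0,0,0,0,0,0,0.29],[0,0,0,0,0,0,0.32],[0,0,0,0,0,0,0.34],[0,0,0,0,0,0,0.34]]' 20
python3 - <<'E'
from bt import *
p=cam('wrist','w24');q=cam('scene','s24');P,Q=cur();s=telemetry.get_state();print(P,np.round(s['contact_force'],1),s['opening'],np.round(s['wrist_torque'],2)); print('up in tool /0.15 per 100mm',Q.inv().apply([0,0,.1])/.15)
E
```

```text
time: 33.35
eef_pos: [0.5252, -0.1732, 0.0108]
tcp_rot: [0.742, 0.607, -0.202, 0.201]
contact_force: [3.1, -0.9, 3.8]
opening: 0.341
[ 0.525  -0.1732  0.0108] [ 2.5 -0.3  3.5] 0.3435954077136707 [-0.2  -0.27  0.18]
up in tool /0.15 per 100mm [-0.3625  0.0358 -0.5583]
```

View pics/w24.png

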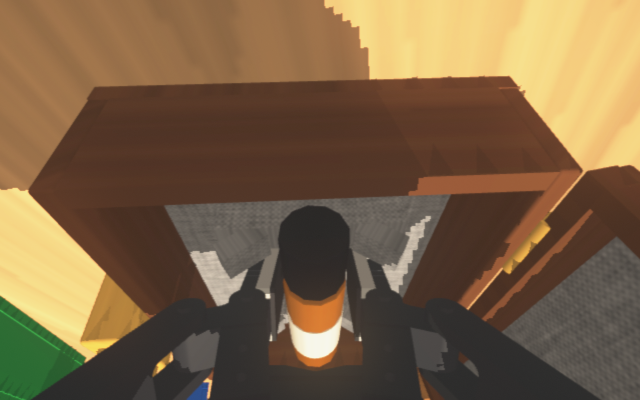

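```bash
python3 -m crank '[[-0.01,0.001,-0.016,0,0,0,0.34],[-0.036,0.0036,-0.056,0,0,0,0.34],[-0.07,0.007,-0.11,0,0,0,0.34],[-0.11,0.011,-0.17,0,0,0,0.34],[-0.15,0.015,-0.23,0,0,0,0.34],[-0.2,0.02,-0.31,0,0,0,0.34],[-0.27,0.027,-0.42,0,0,0,0.34],[-0.36,0.036,-0.56,0,0,0,0.34],[-0.45,0.045,-0.7,0,0,0,0.34],[-0.54,0.054,-0.84,0,0,0,0.34],[-0.54,0.054,-0.84,0,0,0,0.34]]' 20
python3 - <<'E'
from bt import *
p=cam('wrist','w25');q=cam('scene','s25');P,Q=cur();s=telemetry.get_state();print(P,np.round(s['contact_force'],1),s['opening'])
im=cv2.imread('pics/s25.png')[130:250,220:345]; cv2.imwrite('pics/s25c.png',cv2.resize(im,None,fx=4.8,fy=4.8,interpolation=cv2.INTER_CUBIC))
E
```

```text
time: 34.55
eef_pos: [0.5274, -0.173, 0.166]
tcp_rot: [0.742, 0.606, -0.2, 0.205]
contact_force: [1.3, -0.5, 1.1]
opening: 0.34
[ 0.5249 -0.1723  0.1613] [ 0.3 -0.2 -0.7] 0.3402197367864568
```

View pics/w25.png

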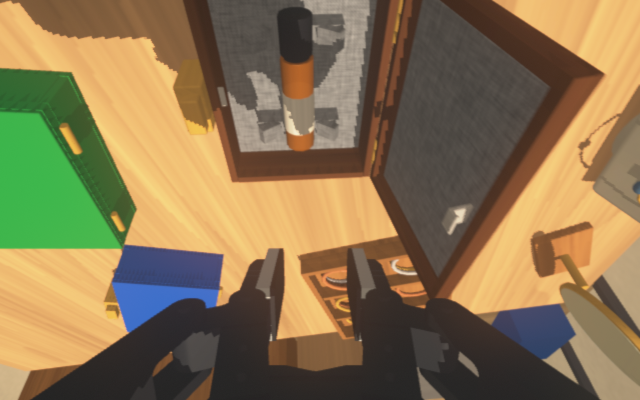

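View pics/s25c.png

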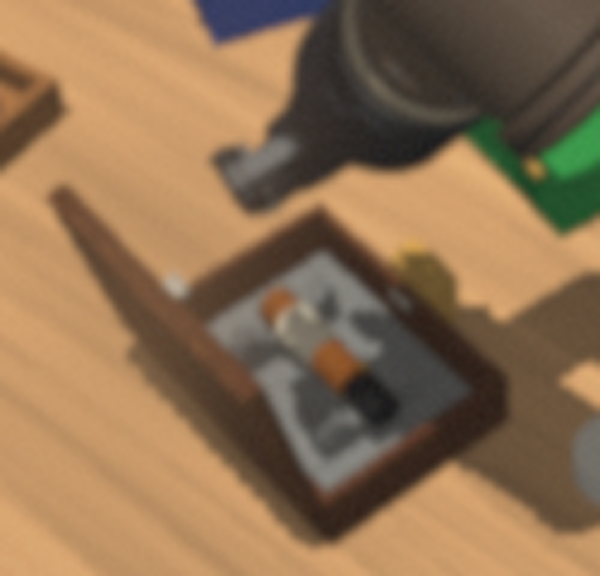

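```bash
python3 -m crank '[[-0.1,0.01,-0.16,0,0,0,0.34],[-0.2,0.02,-0.31,0,0,0,0.34],[-0.2,0.02,-0.31,0,0,0,0.34],[-0.2,0.02,-0.31,0,0,0,0.34]]' 20
python3 - <<'E'
from bt import *
p=cam('wrist','w26');t=cam('top','t26');q=cam('scene','s26');P,Q=cur();print(P)
c=np.array([.9836,-.1805]);n=np.array([.1805,.9836]);m=np.array([.5247,-.1651])
for nm,pp in(('w',p),('t',t),('s',q)):
    for l,z in(('rollon_mid',.035),('rollon',.035)):
        for r in finder.pinpoint(l,pp)[:4]:
            X=atz(pp,*r['location'],z); 
            if np.linalg.norm(X[:2]-m)<.12: print(nm,l,np.round(r['location'],1),round(r['confidence'],2),np.round([(X[:2]-m)@c,(X[:2]-m)@n],4))
E
```

```text
time: 35.05
eef_pos: [0.5244, -0.172, 0.2147]
tcp_rot: [0.742, 0.607, -0.202, 0.2]
contact_force: [-0.2, -1.3, -0.7]
opening: 0.336
[ 0.5237 -0.1719  0.2133]
w rollon_mid [ 53.2 301.3] 0.86 [-0.0004  0.0073]
w rollon_mid [ 40.1 301.3] 0.68 [-0.0001  0.0173]
w rollon [108.5 307.7] 0.85 [ 0.0037 -0.043 ]
w rollon [ 61.7 379.4] 0.41 [ 0.0619 -0.0012]
t rollon_mid [199.6 349.7] 0.5 [-0.0126  0.0058]
t rollon [199.5 366. ] 0.49 [-0.0014 -0.044 ]
s rollon_mid [203.4 286.8] 0.68 [0.0027 0.0024]
s rollon [192.6 278.3] 0.69 [-0.0021 -0.0396]
```

View pics/w26.png

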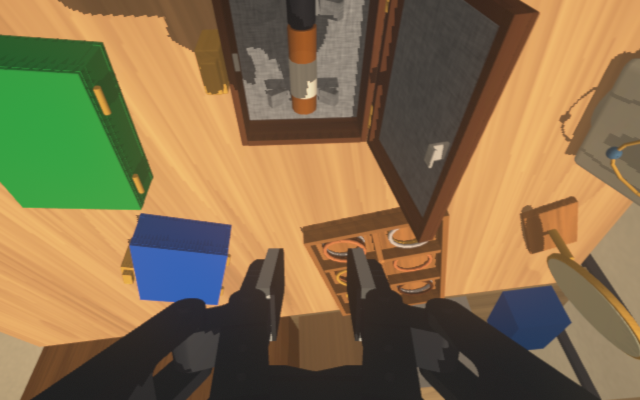

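View pics/t26.png

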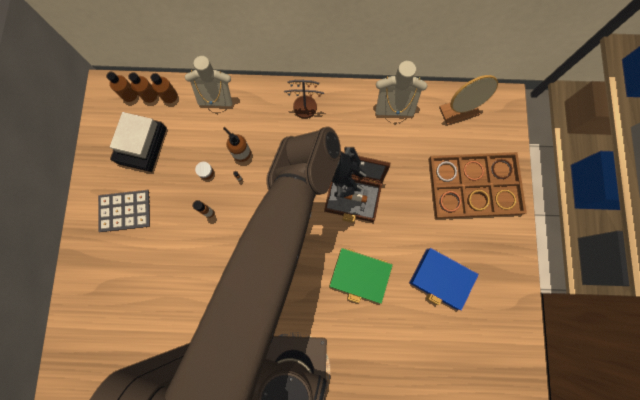

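```bash
python3 - <<'E'
from bt import *
p=cam('wrist');P,Q=cur()
im=p['pixels'][0:160,200:420,::-1]; cv2.imwrite('pics/w27c.png',cv2.resize(im,None,fx=3.6,fy=3.6,interpolation=cv2.INTER_CUBIC))
c=np.array([.9836,-.1805]);n=np.array([.1805,.9836]);m=np.array([.5247,-.1651])
ci=lambda r,cc,z:np.round([(atz(p,r,cc,z)[:2]-m)@c,(atz(p,r,cc,z)[:2]-m)@n],4)
# model pixel rows for centre offset dy
for dy in(-.005,0,.005,.01):
    w=lambda y,z,x=0: np.round(proj(p,[*(m+c*x+n*(y+dy)),z]),1)
    print(dy,'foot bottom edge',w(-.048,.024),'foot top edge',w(-.048,.046),'lab0 top',w(-.048+.0145,.046),'lab1 top',w(-.0027,.046),'shoulder',w(.0218,.046),'cap',w(.0247,.0455))
print('case -y outer rim',np.round(proj(p,[*(m-n*.08),.04]),1),'inner',np.round(proj(p,[*(m-n*.074),.04]),1))
E
```

```text
-0.005 foot bottom edge [110.4 303. ] foot top edge [124.9 303.7] lab0 top [111.1 303.3] lab1 top [ 77.9 302.3] shoulder [ 47.  301.3] cap [ 42.7 301.2]
0 foot bottom edge [105.8 302.9] foot top edge [120.2 303.6] lab0 top [106.  303.1] lab1 top [ 71.9 302.1] shoulder [ 40.1 301.1] cap [ 35.7 300.9]
0.005 foot bottom edge [101.1 302.7] foot top edge [115.5 303.4] lab0 top [100.9 303. ] lab1 top [ 65.8 301.9] shoulder [ 33.  300.9] cap [ 28.4 300.7]
0.01 foot bottom edge [ 96.2 302.6] foot top edge [110.6 303.3] lab0 top [ 95.6 302.8] lab1 top [ 59.5 301.7] shoulder [ 25.6 300.6] cap [ 21.  300.5]
case -y outer rim [144.  304.2] inner [139.1 304.1]
```

View pics/w27c.png

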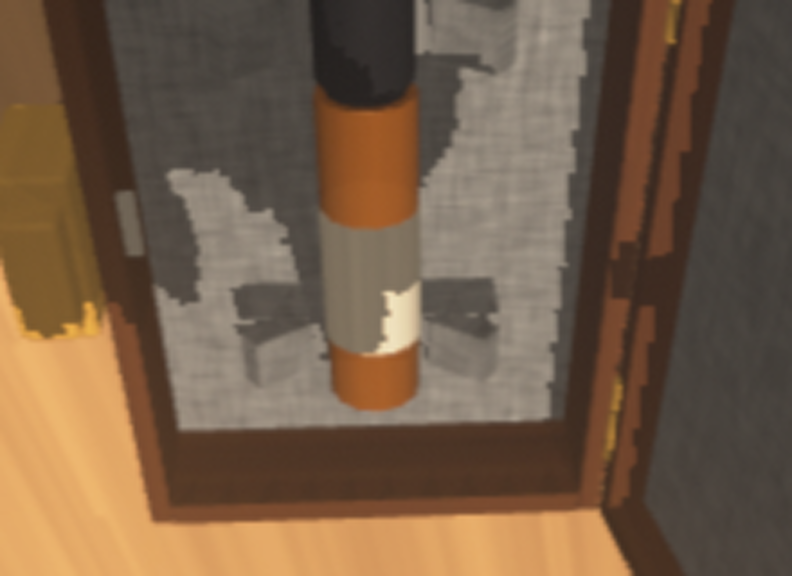

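View pics/s26.png

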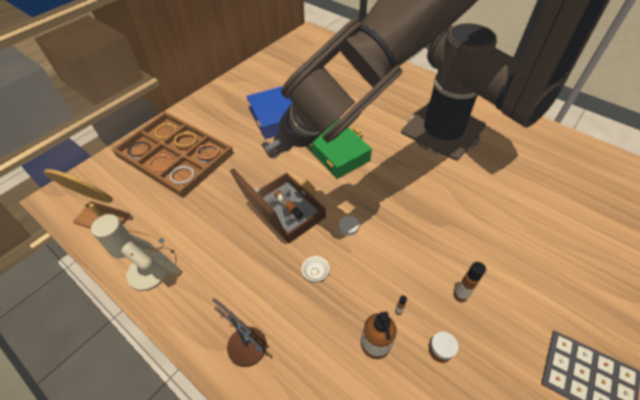

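The picture shows the lid standing open at about (250,195) and the bottle in its rests at (290,205). The dish (315,269), tin (349,225), jar (444,347), pump bottle (378,335) and the other two roll-ons are where they started. The gripper is clear of everything.

```bash
python3 -c "
from plant import ticket
print(ticket.sign_off())"
```

```text
the job is handed in; nothing more can be done
None
```

I opened the case and laid the roll-on bottle in its two rests. I handed the job in at about 35 s. The placing was a little off centre and the release was not perfectly soft.

**What I did**
- **Lid:** I pressed the catch button with the closed fingertip and led the lid up over about 6 s to fully open. At the end its edge measured where 1.75 rad puts it.
- **Bottle:** I pinched the middle-sized roll-on and tipped it in the fingers by pressing its foot on the counter, with about 7–9 N measured. I lowered it into the two grooves and released it there without letting go on the way.

**What the last checks showed**
- **Position:** The bottle lies along the case in both grooves with the lid open. The robot touches nothing, and the other goods look unmoved.
- **Off centre:** The bottle's centre is about 5–7 mm towards the cap end from the middle. Its foot still covers the whole of its rest.
- **Release:** The bottle had slid up in the pads by about 9 mm while tipping, so the fingertips reached the case floor (about 5 N) when it was still roughly 2 mm above its seat. I opened the fingers in small steps, but it settled those last millimetres by itself.
- **Failed or disagreeing:**
  - My first tipping direction ran into a joint limit, so I tipped it the other way.
  - I also pressed it upright on the counter to undo the sliding; this turned it back only about 9°.
  - Tool height gave about 85° of tipping, but the pictures showed 66°, falling to 57° after that attempt. I trusted the pictures and leaned the hand 33° when placing it.

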